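# Unlock the candle-money box and hold the key turned

## Task

Unlock the black candle-money box: swing the latch lever on its top clear of the lid, raise the lid by its tab until it stands open, then take the steel key out of its wooden rest and work it straight down into the lock, past the sticky pins, until its collar is fully home. Turn the key a quarter clockwise to the stop; the lock springs back by itself, so finish still gripping the key and holding it turned, with the lid still open. Do not knock over the two lanterns or the pillar candle.

Things in the scene. Friction and masses are not known exactly. Their poses are not given: they have to be found in the camera images.
- moneybox: Fixed black steel box, 155 x 195 x 105 mm high. Origin: on the table below the lock's axis. x points from the front (tab side) to the hinge side, z up; the box covers x -60 to 95, y -70 to 125 mm. Under the lid is a well 20 mm deep (x -55 to 90, y -65 to 62), the lock in its floor; the strip y 67 to 125 is solid to the top and carries the latch.
- latch (a joint): Angle of the flat steel latch lever on the box top. 0: it points to box -y, over the lid, and blocks it; grows clockwise from above, the free end moving towards box -x; clear of the lid from about 1.2 rad, stop at 1.75 (lever along box -x at 1.57). Starts at 0 to 0.2. Stiff (0.08 N m), stays where it is left.
- latch_pivot (a point): On the vertical pivot axis of the latch lever, at the underside of its arm, 114.5 mm above the table. The arm is 14 mm wide, 8 mm thick, 62 mm long from the pivot.
- latch_peg (a point): On the axis of the round upright finger peg near the free end of the latch lever, 50 mm from the pivot; the point is 142.5 mm above the table and 12 mm below the peg's top. Peg 14 mm in diameter, 32 mm tall, standing on the arm (from 122.5 to 154.5 mm above the table).
- lid (a joint): Opening angle of the lid, 0 closed, pi/2 upright, stop at 2.3. Hinge axis along box y. Stiff hinge (0.32 N m): it stays where it is left. Lid 0.3 kg, 152 mm deep x 134 mm wide x 6 mm thick.
- lid_hinge (a point): Middle of the lid's hinge line, at the far side of the box (box x 92 mm), at the lid's underside, 105.5 mm above the table. Its frame turns with the lid: x in the lid's plane pointing away from the tab, y along the hinge.
- lid_tab (a point): Centre of the lid's steel pull tab: flat bar 22 mm wide (along box y), 8 mm thick, sticking 45 mm straight out of the lid's front edge over free space in front of the box. 177 mm from the hinge line; closed, 109.5 mm above the table. The tab reaches 20 mm beyond the point, the lid's edge is 25 mm behind it. Frame turns with the lid (x to the hinge, y along it).
- plug (a joint): Turn of the lock's plug with the keyhole; 0 at rest, grows clockwise seen from above, stop at 1.5 rad. A spring always drives it back to 0 (0.025 N m at rest, 0.1 N m at the stop).
- keyhole (a point): Centre of the keyhole's mouth in the top of the round brass plug, 89 mm above the table, under the lid. Slot 16 mm along this frame's x, 7 mm along y, 40 mm deep, long sides chamfered 3 mm. Frame turns with the plug; x along box x at rest. Two sprung sticky pins stick 4 mm in from the slot's two ends, 14 and 24 mm down: the key needs 5 to 15 N at each; small twists to and fro do no harm.
- key: Loose steel key, 70 g, upright in its rest. Origin: centre of its collar's underside, z up. Below: blade 14 mm wide (key x), 5 mm thick (y), 36 mm long, the last 6.5 mm tapering to 3 mm width. Collar 26 mm diameter, 5 mm thick. Flat bow (grip) 34 mm wide (x), 9 mm thick (y), 12 to 52 mm above the origin. A half turn about z looks the same. Fully home, its origin is at the keyhole.
- keyrest: Fixed wooden block 70 x 70 x 50 mm with a slot 17.5 x 9.5 mm, 44 mm deep, in its top in which the key stands, collar on the block's top. Origin: centre of its underside; the slot is along its x.
- lantern_tall: Bystander: round amber glass grave lantern with brass cap, 68 mm diameter, 150 mm tall. Origin: centre of its underside. Must not be knocked over.
- lantern_short: Bystander: round clear glass grave lantern with brass cap, 72 mm diameter, 115 mm tall. Origin: centre of its underside. Must not be knocked over.
- pillar: Bystander: cream pillar candle, 64 mm diameter, 122 mm tall. Origin: centre of its underside. Must not be knocked over.

How it is judged (in metres and radians):
On the way, in this order (a step that is already met when the one before it is completed fails the run):
1. the latch lever is swung clear of the lid (value of joint latch above 1.1 rad), for 0.1 s.
2. the lid stands open (value of joint lid above 1.35 rad), for 0.1 s.
3. the key is fully home in the lock (z of key in the frame of keyhole below 0.003 m and horizontal distance between key and keyhole below 0.004 m), for 0.1 s.
At the end, for the whole second after the job is handed in: The key is gripped in the fingers (over 2 N), upright within 0.15 rad, fully home (collar within 4 mm of the plug's face and axis), the plug is held still at more than 1.3 rad (its stop is 1.5), the latch is past 1.1 rad and the lid is open past 1.35 rad (value of joint plug above 1.3 rad and z of key in the frame of keyhole below 0.004 m and horizontal distance between key and keyhole below 0.004 m and angle between key's own z axis and vertical below 0.15 rad and contact force between the fingers and key above 2 N and velocity of joint plug below 0.2 rad/s and value of joint lid above 1.35 rad and value of joint latch above 1.1 rad); the arm keeps its last pose, push and grip.
It fails at once if a lantern or the pillar candle is knocked over (angle between any of lantern_tall, lantern_short, pillar's own z axis and vertical above 0.6 rad).
It also fails if it takes over 72 s, if anything falls off the work surface, if the arm or the gripper's body presses on something with over 40 N, if the wrist force passes 120 N, or if a joint passes its speed limit or range.

## Robot

A 6-joint arm with a two-finger parallel gripper is mounted at the origin on the work surface. World frame = base frame: x ahead of the robot, y to its left, z up, the work surface at z = 0. Lengths are in m, angles in degrees, forces in N, time in s.
With the tool pointing down it reaches from about 0.35 to 0.925 m from the base axis. Payload 6.4 kg.
Tool frame: the origin (TCP) lies midway between the tips of the shut fingers; the grasp point (between the pads) lies robot.grasp_offset behind it (robot.grasp_offset is the distance from the TCP to the grasp point, in m); y points along the fingers, z is the direction in which the jaws open and shut, and the axes are right-handed (so a half turn about y gives the same grasp; the last joint's range is limited). The gripper opens to 85 mm and grips with 20 to 120 N. Pads are 22 mm wide; open, the fingers measure 114 mm over their backs; the gripper's body (76 mm by 85 mm) begins 54 mm behind the grasp point. The pads swing forward as they close: fully open they stand 13 mm farther back than shut.
Start: joints at [-73.745, 14.043, 89.255, -0, 76.702, -9.975], TCP at [0.287, -0.583, 0.231] pointing down, gripper open.
Joint ranges: [-179.41, 179.41], [-58.25, 129.5], [7.25, 145.43], [-54.29, 234.29], [11.92, 165.04], [-157.13, 157.13]. Speed limits (degrees/s): [147.25, 147.25, 180, 180, 180, 180].

## Interface

Orientations are given as [roll, pitch, yaw] about the fixed x, y, z axes, in that order (R = Rz(yaw) Ry(pitch) Rx(roll)).
In Python, from rig import robot, viewer gives the robot as it stands.
- The arm moves only by the tool servo_tool, never from a script. Its argument "deltas" is a list of rows, each an object with "rotation": the turn, a rotation vector about the tool's x, y, z in degrees, a list of three; "travel": the shift along the tool's x, y, z in m, a list of three; "claw": the closure, from 0 (fully open) to 1 (shut). In form: [{"rotation": [wx, wy, wz], "travel": [dx, dy, dz], "claw": claw}, ...]. A call has exactly 8 rows; each row is the pose to reach, as a shift and turn from the pose measured when the call began, along the tool's axes at that moment; what a row does not reach only later rows make up. A row lasts 1/8 s, in which the tool goes at most 62.5 mm and 10.7 degrees, less where a joint would pass 70% of its speed; a pose out of reach is approached as far as the arm can. A call with a gripper value outside its range is refused whole. The fingers move at their own pace and stop on an object; "force" is the grip in N (left out, the last holds). Time passes only in rows, so rows that repeat a pose let the fingers close, or fill a call up. It gives the time, the measured TCP pose, the force and the opening at its end, in the units of the state.
- robot.get_obs(): the state, without advancing time (a new reading comes with each control period).
- viewer.capture(name): name is "side" or "top"; returns a dict with "img" (480x640x3 uint8, red, green, blue), "depth" (480x640 float32, m along the optical axis (not along the pixel's ray), 0 where there is no reading), "camera_matrix" (3x3 intrinsics, pixels), "dist" ([k1, k2, p1, p2, k3] as OpenCV has them; the pictures are not rectified), "rvec" (rotation vector, rad) and "tvec" (3), from world to camera coordinates, as OpenCV has them. Camera axes: x right, y down, z forward; pixel columns grow to the right and rows downward; lengths in m; the calibration is good to about 2 mm. A picture is of the moment at which its call begins.
- robot.job_done(): hands the job in, once; it reports no verdict.
The state is a dict: "clock": time; "joint_pos": joint angles; "joint_velocities": joint speeds; "effort": joint torques, N m; "ee_pos": TCP position; "orientation": TCP orientation; "ft_force": force on the tool from outside, world axes, zero at the start; "ft_torque": the same for the moment, N m; "gripper_width": opening from 0.0 (shut) to 1.0 (fully open).
Only numpy, scipy, OpenCV 4.12 (cv2) and the standard library are available. Lean on these libraries where they do the work, as an engineer would, in place of code of your own. Each camera call takes 0.05 s, during which the arm holds its last target.

## Working session

There is one attempt and no reset: what is moved stays moved. The work goes in short steps, Python scripts to look and compute and a tool call to move; the robot and the scene stay as the last step left them, time stands still between calls to the robot, and variables do not carry over. Pictures are saved under pics/ and viewed, and the job is handed in when it is done.

Besides the shell and the picture viewer there is one more tool, called in YAML: its name, and indented under it one key for each argument. servo_tool: Moves the arm, as the interface text tells. Its arguments: {"type":"object","properties":{"deltas":{"type":"array","items":{"type":"object","properties":{"rotation":{"type":"array","items":{"type":"number"}},"travel":{"type":"array","items":{"type":"number"}},"claw":{"type":"number"}}}},"force":{"type":"number"}},"required":["deltas"]}

```bash
ls; mkdir -p pics; python3 - <<'E'
from rig import robot, viewer
import cv2
print(robot.get_obs(), robot.grasp_offset)
for n in("side","top"):
    c=viewer.capture(n); cv2.imwrite(f"pics/{n}0.png",c["img"][:,:,::-1]); print(n,c["camera_matrix"],c["dist"],c["rvec"],c["tvec"])
E
```

```text
pics
{'clock': 0.0, 'joint_pos': array([-7.37437628e+01,  1.40849468e+01,  8.93258371e+01,  9.25355154e-04,
        7.67029935e+01, -9.97515590e+00]), 'joint_velocities': array([-0.09927492, -0.13380203,  0.00892489, -0.06275879, -0.02551095,
        0.03491263]), 'effort': array([-9.43499654e-04, -4.29523444e+01, -3.26118565e+01, -2.17128072e-04,
        5.40986584e-03, -8.29358235e-07]), 'ee_pos': array([ 0.28714585, -0.58250109,  0.23016241]), 'orientation': array([-9.01119015e+01,  2.05951491e-02, -1.53768841e+02]), 'ft_force': array([ 0.05665833, -0.38826829,  0.16202719]), 'ft_torque': array([0.02871685, 0.00186748, 0.01244883]), 'gripper_width': 1.0031066884691007} 0.0187
side [[447.85190566   0.         321.23458473]
 [  0.         447.85190566 240.2689731 ]
 [  0.           0.           1.        ]] [0.00366604 0.         0.         0.         0.        ] [ 0.19924189 -2.92598988  1.04268861] [0.51182989 0.10198861 1.07194164]
top [[525.44585869   0.         322.44199929]
 [  0.         525.44585869 233.97601595]
 [  0.           0.           1.        ]] [-0.08831101  0.          0.          0.          0.        ] [ 2.15619994 -2.2054994   0.10565996] [0.01797269 0.511921   1.2217575 ]
```

View pics/side0.png

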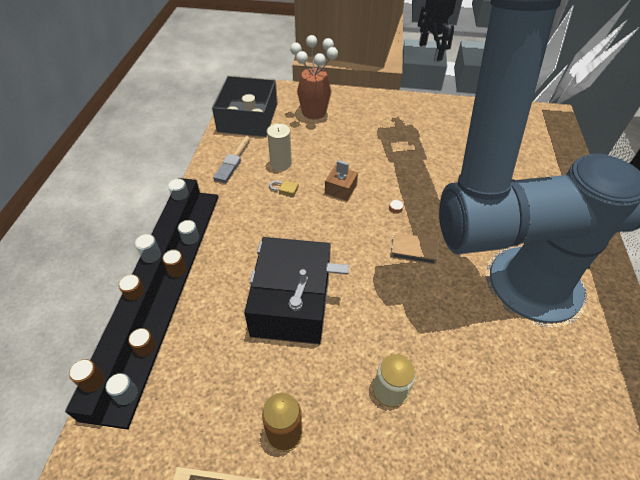

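View pics/top0.png

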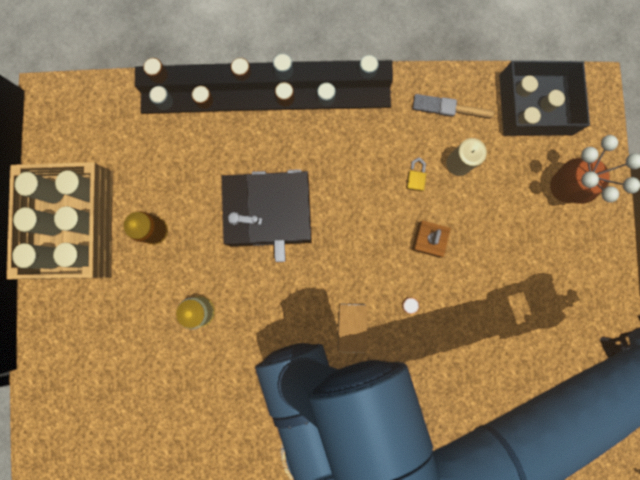

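The side view shows the box around (290,290) with the tab at (338,269), the latch pivot at (295,302) and the peg at (303,275). The key in its rest is at (341,175). In the top view the box spans (222-310, 172-245), with the tab at (280,251) and the key at (435,237). Both lanterns are left of the box.

```bash
cat > h.py <<'E'
import numpy as np, cv2
from rig import robot, viewer
def RT(c): return cv2.Rodrigues(np.array(c["rvec"],float))[0], np.array(c["tvec"],float).ravel()
def ray(c,uv):
    p=cv2.undistortPoints(np.array(uv,float).reshape(-1,1,2),c["camera_matrix"],np.array(c["dist"],float)).reshape(-1,2)
    R,t=RT(c); d=np.c_[p,np.ones(len(p))]@R; return -R.T@t,d
def atz(c,uv,z):
    o,d=ray(c,uv); return o+d*((z-o[2])/d[:,2])[:,None]
def cloud(c):
    v,u=np.mgrid[0:480,0:640]; uv=np.c_[u.ravel(),v.ravel()]
    o,d=ray(c,uv); return (o+d*c["depth"].reshape(-1,1)).reshape(480,640,3)
def proj(c,P):
    return cv2.projectPoints(np.array(P,float).reshape(-1,1,3),np.array(c["rvec"],float),np.array(c["tvec"],float),c["camera_matrix"],np.array(c["dist"],float))[0].reshape(-1,2)
def crop(c,u0,v0,u1,v1,f,name):
    cv2.imwrite(name,cv2.resize(c["img"][v0:v1,u0:u1,::-1],None,fx=f,fy=f,interpolation=cv2.INTER_CUBIC))
E
python3 - <<'E'
from h import *
import pickle
for n in("side","top"):
    c=viewer.capture(n); pickle.dump(c,open(n+"0.pkl","wb"))
    P=cloud(c)
    if n=="top":
        crop(c,210,160,330,270,6,"pics/t_box.png"); crop(c,400,200,480,270,8,"pics/t_key.png")
        for uv in [(270,200),(280,251),(234,218),(258,219),(428,247),(436,237),(138,226),(190,312),(472,152),(350,280)]: print(uv,P[uv[1],uv[0]].round(4))
    else:
        crop(c,235,225,365,350,6,"pics/s_box.png"); crop(c,310,150,370,205,10,"pics/s_key.png")
        for uv in [(280,262),(338,269),(295,302),(303,275),(342,187),(343,170),(282,412),(397,372),(279,132)]: print(uv,P[uv[1],uv[0]].round(4))
E
```

```text
(280, 262) [0.5936 0.1048 0.111 ]
(338, 269) [0.4681 0.1073 0.1135]
(295, 302) [0.5437 0.2052 0.1222]
(303, 275) [0.5346 0.1583 0.1505]
(342, 187) [ 0.4884 -0.2101  0.047 ]
(343, 170) [ 0.4908 -0.2457  0.0756]
(282, 412) [0.5267 0.4273 0.1479]
(397, 372) [0.3384 0.3183 0.1126]
(279, 132) [ 0.679  -0.3298  0.1153]
(270, 200) [0.5818 0.1212 0.1153]
(280, 251) [0.4691 0.1013 0.1099]
(234, 218) [0.5424 0.1994 0.125 ]
(258, 219) [0.5374 0.1454 0.139 ]
(428, 247) [ 0.474  -0.2378  0.0497]
(436, 237) [ 0.4928 -0.2455  0.1022]
(138, 226) [0.5271 0.4033 0.1484]
(190, 312) [0.3401 0.2996 0.1134]
(472, 152) [ 0.682  -0.3336  0.1131]
(350, 280) [ 0.402  -0.0575 -0.0029]
```

View pics/t_box.png

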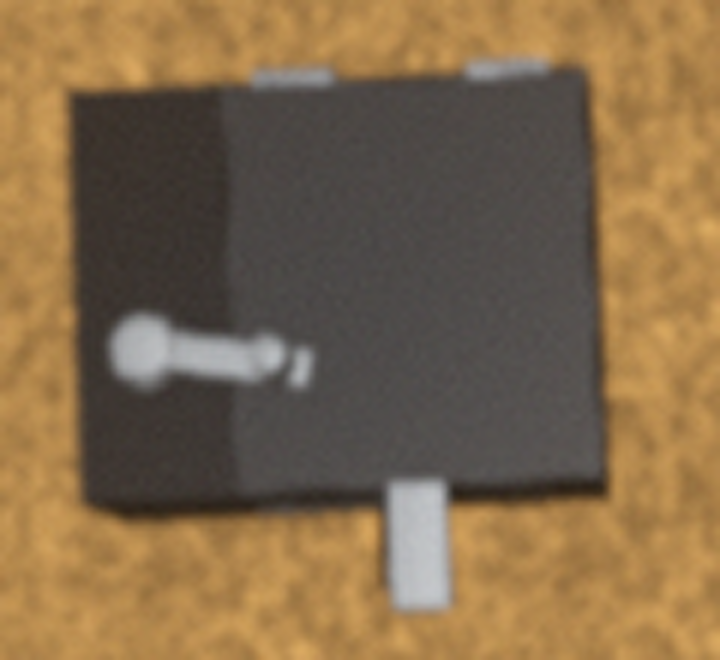

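View pics/s_box.png

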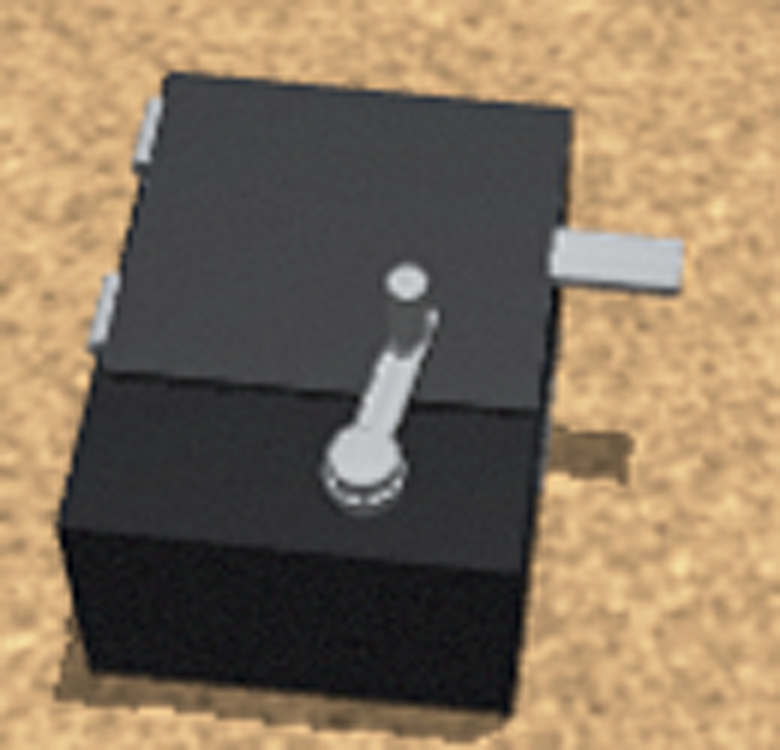

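View pics/t_key.png

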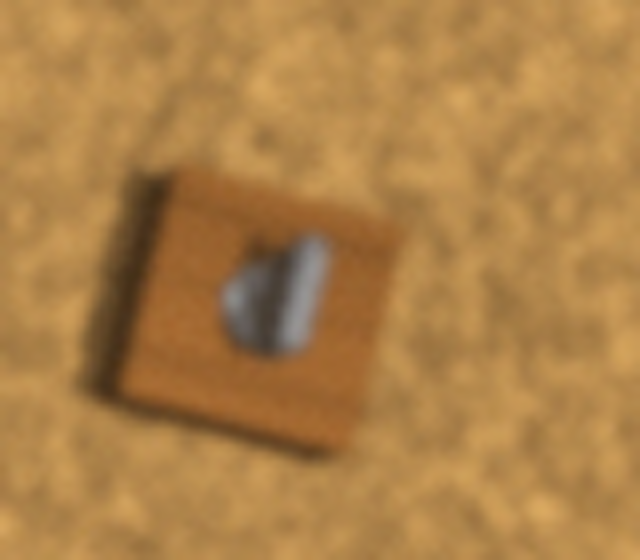

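View pics/s_key.png

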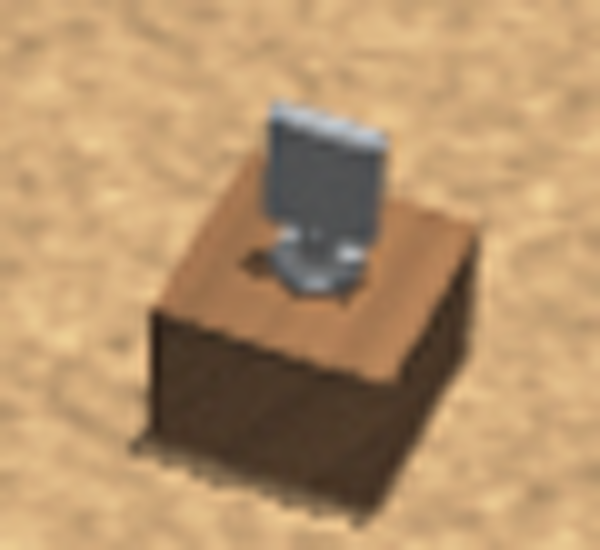

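```bash
cat > fit.py <<'E'
from h import *
import pickle
from scipy.optimize import least_squares
ct=pickle.load(open("top0.pkl","rb")); cs=pickle.load(open("side0.pkl","rb"))
def cv(p,f,o): return (np.array(p)+.5)/f-.5+np.array(o)
T=lambda p:cv(p,6,(210,160)); S=lambda p:cv(p,6,(235,225))
obs=[(ct,T((72,92)),(.095,.125,.105)),(ct,T((88,500)),(-.06,.125,.105)),(ct,T((585,70)),(.092,-.07,.1115)),(ct,T((605,488)),(-.06,-.07,.1115)),
(cs,S((60,525)),(.095,.125,.105)),(cs,S((525,570)),(-.06,.125,.105)),(cs,S((168,73)),(.092,-.07,.1115)),(cs,S((570,108)),(-.06,-.07,.1115)),
(cs,S((540,408)),(-.06,.064,.1115)),(cs,S((105,372)),(.092,.064,.1115)),
(cs,S((90,670)),(.095,.125,0)),(cs,S((508,715)),(-.06,.125,0))]
tab=[(ct,T((392,610)),(-.105,.011,.1135)),(ct,T((450,608)),(-.105,-.011,.1135)),(cs,S((683,240)),(-.105,-.011,.1135)),(cs,S((680,285)),(-.105,.011,.1135))]
def W(p,q): 
    c,s=np.cos(p[2]),np.sin(p[2]); return np.array([p[0]+c*q[0]-s*q[1],p[1]+s*q[0]+c*q[1],q[2]])
def res(p):
    r=[proj(c,W(p,q))[0]-uv for c,uv,q in obs]+[proj(c,W(p,(q[0],q[1]+p[3],q[2])))[0]-uv for c,uv,q in tab]
    return np.array(r)
s=least_squares(lambda p:res(p).ravel(),[.53,.08,0,0],x_scale=.01)
print("box",s.x[:2],np.degrees(s.x[2]),"taby",s.x[3]); print(res(s.x).round(1).tolist())
p=s.x
print("tab",W(p,(-.085,p[3],.1095)),"hinge",W(p,(.092,-.003,.1055)))
# peg top, pivot top
for c,F,o in((ct,T,(268,352)),(cs,S,(407,281))): print("peg",atz(c,F(o)[None],.1545))
for c,F,o in((ct,T,(141,348)),(cs,S,(365,455))): print("piv",atz(c,F(o)[None],.125))
# rest
Tk=lambda p:cv(p,8,(400,200)); Sk=lambda p:cv(p,10,(310,150))
h=.035
ro=[(ct,Tk(a),b) for a,b in [((178,168),1),((408,225),0),((345,455),3),((118,390),2)]]
for c,uv,b in ro: print("rest",atz(c,uv[None],.05))
for a in [(152,312),(395,382),(478,235),(255,150)]: print("restS",atz(cs,Sk(a)[None],.05))
for a in [(318,238),(296,352)]: print("bowtopT",atz(ct,Tk(a)[None],.102))
for a in [(275,107),(384,142)]: print("bowtopS",atz(cs,Sk(a)[None],.102))
for c,uv,z in((ct,(140,226),.15),(cs,(281,400),.15),(ct,(191,312),.115),(cs,(398,365),.115),(ct,(473,152),.122),(cs,(279,130),.122)): print(atz(c,np.array([uv]),z))
E
python3 fit.py
```

```text
box [0.55119815 0.10493124] 1.6174009109372984 taby 0.00015488972970511622
[[-1.2, 0.0], [-1.6, 1.1], [0.3, -0.0], [0.3, -1.6], [-0.8, 0.2], [-0.7, 0.4], [0.4, -1.4], [0.7, -1.2], [-0.1, -0.5], [-1.0, -1.5], [-0.1, 0.6], [1.4, 0.3], [-0.3, 0.4], [0.1, 0.2], [0.4, -0.5], [0.3, 0.3]]
tab [0.46622765 0.10268692 0.1095    ] hinge [0.64324617 0.10452915 0.1055    ]
peg [[0.53731768 0.15165609 0.1545    ]]
peg [[0.53658657 0.15260426 0.1545    ]]
piv [[0.54340118 0.20142498 0.125     ]]
piv [[0.54308435 0.20320954 0.125     ]]
rest [[ 0.53600704 -0.22566899  0.05      ]]
rest [[ 0.51785587 -0.29270588  0.05      ]]
rest [[ 0.45122365 -0.27125794  0.05      ]]
rest [[ 0.47166586 -0.20558007  0.05      ]]
restS [[ 0.53687511 -0.22416992  0.05      ]]
restS [[ 0.46927651 -0.20685327  0.05      ]]
restS [[ 0.45190036 -0.26773344  0.05      ]]
restS [[ 0.51655114 -0.29346108  0.05      ]]
bowtopT [[ 0.50985677 -0.25375301  0.102     ]]
bowtopT [[ 0.47815306 -0.24621849  0.102     ]]
bowtopS [[ 0.5086585  -0.25189802  0.102     ]]
bowtopS [[ 0.47876049 -0.24231905  0.102     ]]
[[0.52686563 0.39839462 0.15      ]]
[[0.53165511 0.4091065  0.15      ]]
[[0.34016026 0.29701214 0.115     ]]
[[0.33721941 0.30580628 0.115     ]]
[[ 0.67983667 -0.33320538  0.122     ]]
[[ 0.67863582 -0.32987626  0.122     ]]
```

```bash
cat >> h.py <<'E'
from scipy.spatial.transform import Rotation as Ro
def state():
    o=robot.get_obs(); return o,np.array(o["ee_pos"]),Ro.from_euler("xyz",o["orientation"],degrees=True)
def plan(T):
    "T: list of (x,y,z,jawangle)"
    o,p,R=state()
    print("t",round(o["clock"],2),"tcp",p.round(4),"jaw",np.degrees(np.arctan2(R.as_matrix()[1,2],R.as_matrix()[0,2])).round(2),"tilt",np.degrees(np.arccos(-R.as_matrix()[2,1])).round(2),"F",np.round(o["ft_force"],1),"M",np.round(o["ft_torque"],2),"w",round(float(o["gripper_width"])*85,1),"j",np.round(o["joint_pos"],1))
    for x,y,z,a in T:
        Rt=Ro.from_euler("xyz",[-90,0,a-90],degrees=True)
        print(R.inv().apply(np.array([x,y,z])-p).round(4).tolist(),(R.inv()*Rt).as_rotvec(degrees=True).round(1).tolist())
E
python3 -c "
from h import *
plan([(.537,.152,.22,-7.4)])"
```

```text
t 0.2 tcp [ 0.2872 -0.5827  0.2306] jaw -63.77 tilt 0.07 F [ 0.1 -0.4  1. ] M [0.01 0.01 0.04] w 84.8 j [-73.7  14.1  89.3   0.   76.7 -10. ]
[-0.5488, 0.0114, -0.5487] [0.1, -56.4, -0.0]
```

servo_tool:
  deltas:
    - {"travel": [-0.04,0,-0.04],"rotation": [0,-5,0],"claw": 0}
    - {"travel": [-0.08,0,-0.08],"rotation": [0,-10,0],"claw": 0}
    - {"travel": [-0.12,0,-0.12],"rotation": [0,-15,0],"claw": 0}
    - {"travel": [-0.16,0,-0.16],"rotation": [0,-20,0],"claw": 0}
    - {"travel": [-0.2,0,-0.2],"rotation": [0,-25,0],"claw": 0}
    - {"travel": [-0.24,0,-0.24],"rotation": [0,-30,0],"claw": 0}
    - {"travel": [-0.28,0,-0.28],"rotation": [0,-35,0],"claw": 0}
    - {"travel": [-0.32,0,-0.32],"rotation": [0,-40,0],"claw": 0}
  force: 40

```text
clock: 1.2
ee_pos: [0.433, -0.1525, 0.2311]
orientation: [-90.0, 0.1, -113.6]
ft_force: [0.9, 0.3, -0.2]
gripper_width: 1.0
```

```bash
python3 -c "
from h import *
plan([(.537,.152,.20,-7.4)])"
```

```text
t 1.2 tcp [ 0.433  -0.1525  0.2311] jaw -23.63 tilt 0.06 F [ 0.9  0.3 -0.2] M [-0.08 -0.06 -0.01] w 85.0 j [-3.360e+01 -1.270e+01  1.163e+02  1.000e-01  7.650e+01 -1.000e+01]
[-0.3206, 0.0314, -0.0268] [0.0, -16.2, -0.1]
```

servo_tool:
  deltas:
    - {"travel": [-0.055,0.005,-0.005],"rotation": [0,-3,0],"claw": 0}
    - {"travel": [-0.11,0.01,-0.01],"rotation": [0,-6,0],"claw": 0}
    - {"travel": [-0.165,0.015,-0.015],"rotation": [0,-9,0],"claw": 0}
    - {"travel": [-0.22,0.02,-0.02],"rotation": [0,-12,0],"claw": 0}
    - {"travel": [-0.275,0.026,-0.024],"rotation": [0,-14,0],"claw": 0}
    - {"travel": [-0.3206,0.0314,-0.0268],"rotation": [0,-16.2,-0.1],"claw": 0}
    - {"travel": [-0.3206,0.0314,-0.0268],"rotation": [0,-16.2,-0.1],"claw": 0}
    - {"travel": [-0.3206,0.0314,-0.0268],"rotation": [0,-16.2,-0.1],"claw": 0}

```text
clock: 2.2
ee_pos: [0.5367, 0.1517, 0.1998]
orientation: [-90.0, -0.1, -97.4]
ft_force: [0.1, 1.0, -0.1]
gripper_width: 0.994
```

```bash
python3 -c "
from h import *
plan([(.537,.152,.13,-7.4)])
c=viewer.capture('side');crop(c,200,150,400,340,4,'pics/s1.png')"
```

```text
t 2.2 tcp [0.5367 0.1517 0.1998] jaw -7.43 tilt 0.08 F [ 0.1  1.  -0.1] M [-0.03  0.02 -0.02] w 84.5 j [ 4.200e+00  3.500e+00  1.044e+02 -1.000e-01  7.210e+01  1.160e+01]
[-0.0004, 0.0698, 0.0003] [0.0, -0.0, 0.1]
```

View pics/s1.png

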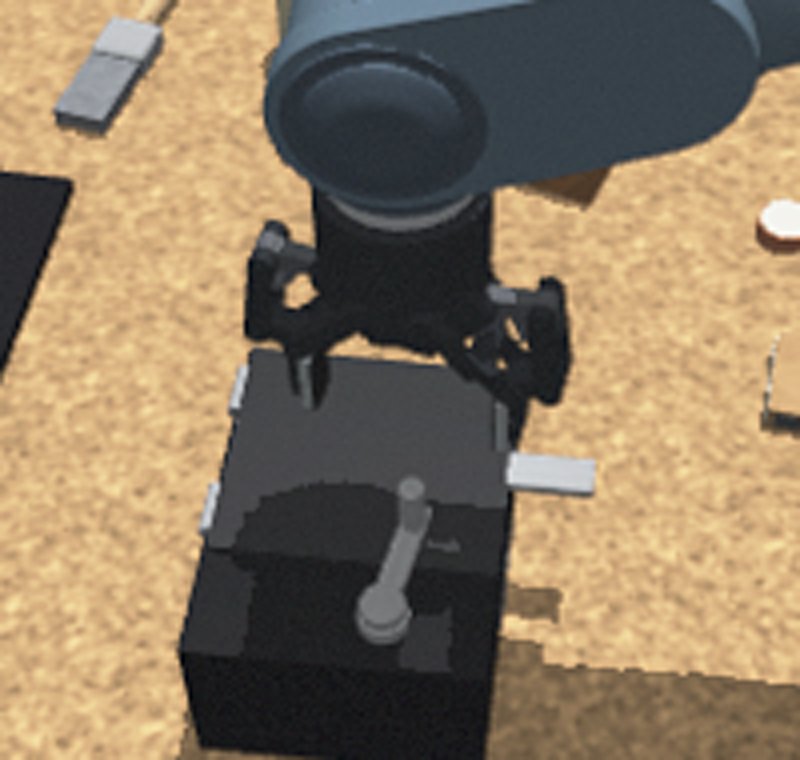

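The gripper is straddling the peg (about (410,490) in the crop) with jaws along x. Next I descend and cage the peg.

servo_tool:
  deltas:
    - {"travel": [0,0.02,0],"rotation": [0,0,0],"claw": 0.3}
    - {"travel": [0,0.045,0],"rotation": [0,0,0],"claw": 0.5}
    - {"travel": [0,0.069,0],"rotation": [0,0,0],"claw": 0.6}
    - {"travel": [0,0.069,0],"rotation": [0,0,0],"claw": 0.77}
    - {"travel": [0,0.069,0],"rotation": [0,0,0],"claw": 0.77}
    - {"travel": [0,0.069,0],"rotation": [0,0,0],"claw": 0.77}
    - {"travel": [0,0.069,0],"rotation": [0,0,0],"claw": 0.77}
    - {"travel": [0,0.069,0],"rotation": [0,0,0],"claw": 0.77}

```text
clock: 3.25
ee_pos: [0.537, 0.1513, 0.1315]
orientation: [-90.0, -0.1, -97.5]
ft_force: [-0.0, 0.3, 0.3]
gripper_width: 0.226
```

```bash
python3 -c "
from h import *
T=[]
for d in [10,20,30,40,50,60,70,80]:
    a=np.radians(-97.4-d); T.append((.5433+.05*np.cos(a),.2023+.05*np.sin(a),.131,-7.4-d))
plan(T)
c=viewer.capture('side');crop(c,200,150,400,340,4,'pics/s2.png')"
```

```text
t 3.25 tcp [0.537  0.1513 0.1315] jaw -7.48 tilt 0.06 F [-0.   0.3  0.3] M [-0.02  0.01 -0.04] w 19.2 j [ 4.10e+00  8.30e+00  1.07e+02 -1.00e-01  6.46e+01  1.16e+01]
[-0.0022, 0.0005, -0.009] [-0.0, 9.9, 0.0]
[-0.0044, 0.0005, -0.0174] [-0.0, 19.9, 0.0]
[-0.0081, 0.0005, -0.0253] [-0.0, 29.9, 0.0]
[-0.0131, 0.0005, -0.0325] [-0.0, 39.9, 0.0]
[-0.0192, 0.0005, -0.0386] [-0.0, 49.9, 0.0]
[-0.0264, 0.0004, -0.0437] [-0.1, 59.9, 0.0]
[-0.0343, 0.0004, -0.0473] [-0.1, 69.9, 0.0]
[-0.0427, 0.0004, -0.0496] [-0.1, 79.9, 0.0]
```

View pics/s2.png

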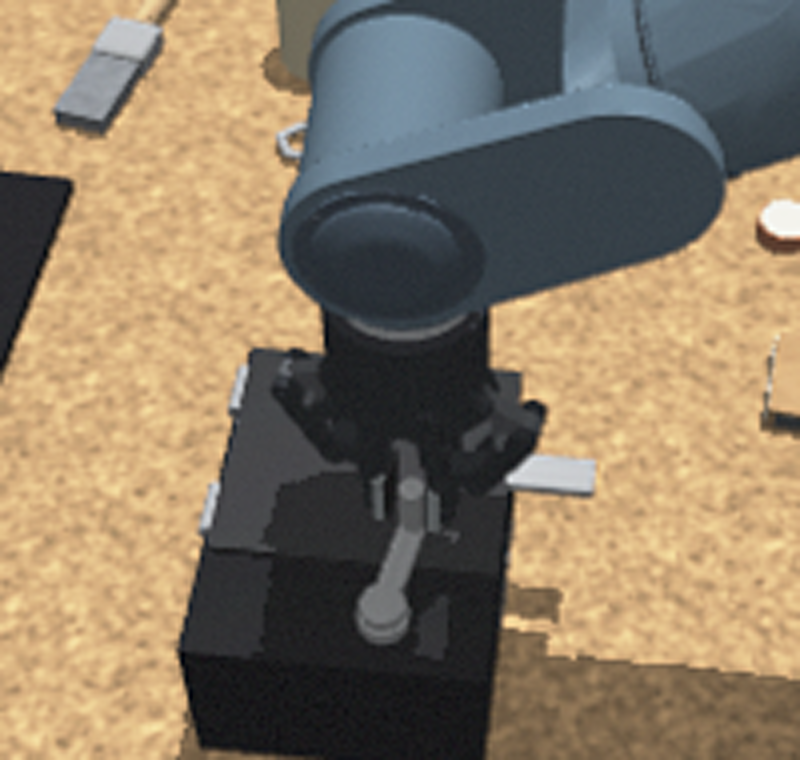

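The peg at (411,490) sits between the two pads, at (378,495) and (435,510). I'll sweep it now.

servo_tool:
  deltas:
    - {"travel": [-0.002,0,-0.009],"rotation": [0,10,0],"claw": 0.77}
    - {"travel": [-0.0045,0,-0.0175],"rotation": [0,20,0],"claw": 0.77}
    - {"travel": [-0.008,0,-0.0255],"rotation": [0,30,0],"claw": 0.77}
    - {"travel": [-0.013,0,-0.0325],"rotation": [0,40,0],"claw": 0.77}
    - {"travel": [-0.019,0,-0.0385],"rotation": [0,50,0],"claw": 0.77}
    - {"travel": [-0.0265,0,-0.0435],"rotation": [0,60,0],"claw": 0.77}
    - {"travel": [-0.0345,0,-0.0475],"rotation": [0,70,0],"claw": 0.77}
    - {"travel": [-0.0425,0,-0.0495],"rotation": [0,80,0],"claw": 0.77}

```text
clock: 4.3
ee_pos: [0.4939, 0.1998, 0.1317]
orientation: [-89.9, 0.1, -177.8]
ft_force: [1.8, -1.7, -0.7]
gripper_width: 0.226
```

```bash
python3 -c "
from h import *
o,p,R=state()
plan([(p[0],p[1],.131,-87.4),(p[0],p[1],.2,-90)])
for n in ('side','top'):
  c=viewer.capture(n);crop(c,*((200,180,360,340) if n=='side' else (200,150,360,300)),4,'pics/%s3.png'%n)"
```

```text
t 4.3 tcp [0.4939 0.1998 0.1317] jaw -87.79 tilt 0.14 F [ 1.8 -1.7 -0.7] M [-0.36 -0.25  0.06] w 19.2 j [ 9.900e+00  5.000e+00  1.107e+02 -1.000e-01  6.430e+01  9.770e+01]
[0.0, 0.0007, -0.0] [-0.1, -0.4, -0.1]
[-0.0001, -0.0683, 0.0001] [-0.1, 2.2, -0.1]
```

View pics/side3.png

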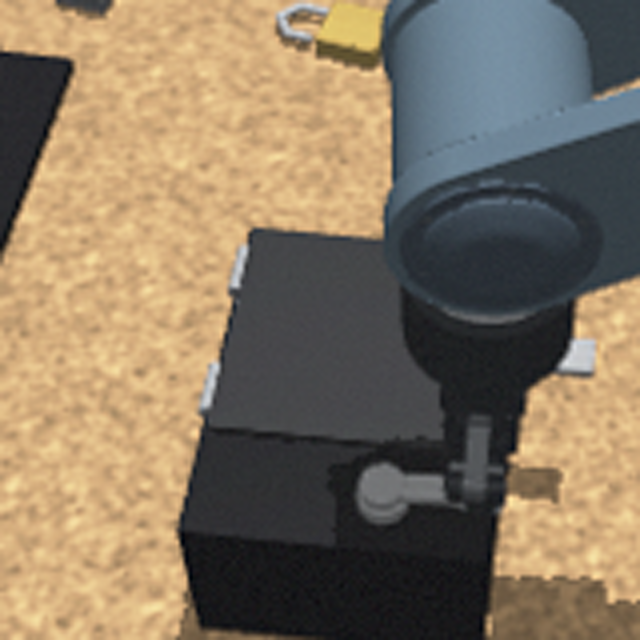

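Lever now points along -x (pivot (382,490), peg (475,480)). Next I lift and go to the tab.

servo_tool:
  deltas:
    - {"travel": [0,-0.03,0],"rotation": [0,0,0],"claw": 0.7}
    - {"travel": [0,-0.06,0],"rotation": [0,0,0],"claw": 0.5}
    - {"travel": [0.01,-0.065,0.03],"rotation": [0,0.5,0],"claw": 0.3}
    - {"travel": [0.02,-0.065,0.06],"rotation": [0,0.5,0],"claw": 0.2}
    - {"travel": [0.033,-0.065,0.09],"rotation": [0,0.6,0],"claw": 0.2}
    - {"travel": [0.033,-0.065,0.097],"rotation": [0,0.6,0],"claw": 0.2}
    - {"travel": [0.033,-0.065,0.097],"rotation": [0,0.6,0],"claw": 0.2}
    - {"travel": [0.033,-0.065,0.097],"rotation": [0,0.6,0],"claw": 0.2}

```text
clock: 5.4
ee_pos: [0.4651, 0.1025, 0.1966]
orientation: [-90.0, 0.0, -177.9]
ft_force: [0.2, -0.7, -0.6]
gripper_width: 0.798
```

```bash
python3 -c "
from h import *
plan([(.461,.1026,.092,-88.4)])
for n in ('side','top'):
  c=viewer.capture(n);crop(c,*((200,180,360,340) if n=='side' else (200,150,360,300)),4,'pics/%s4.png'%n)"
```

```text
t 5.4 tcp [0.4651 0.1025 0.1966] jaw -87.93 tilt 0.05 F [ 0.2 -0.7 -0.6] M [ 0.02 -0.02  0.07] w 67.9 j [ -1.2  -7.9 115.9  -0.   72.   86.7]
[0.0041, 0.1046, -0.0003] [-0.0, 0.5, -0.0]
```

View pics/side4.png

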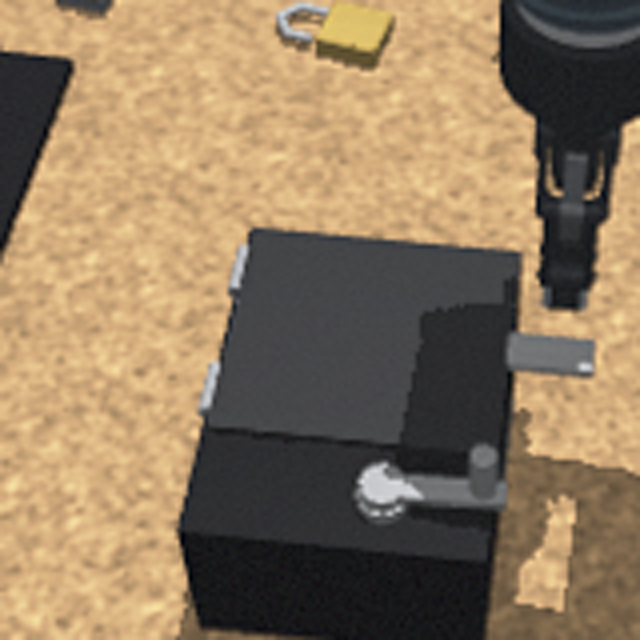

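View pics/top4.png

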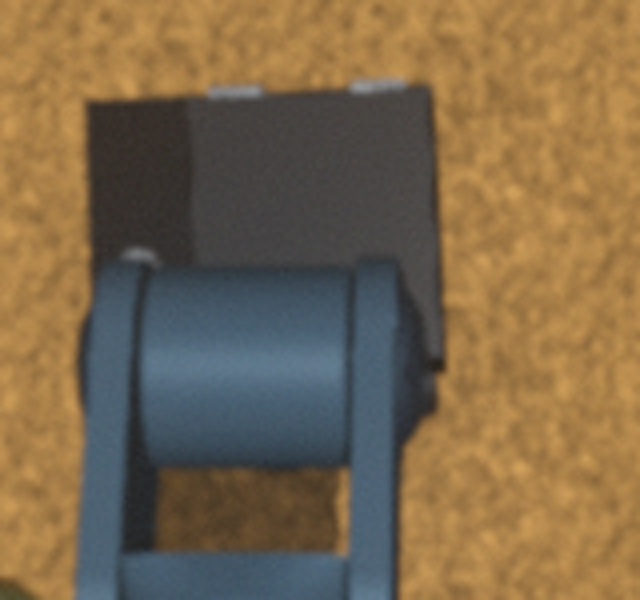

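The latch lies along the box's -x, clear of the lid, and the gripper hovers above the tab at (550,352). I'll descend and grip.

servo_tool:
  deltas:
    - {"travel": [0.004,0.03,0],"rotation": [0,-0.5,0],"claw": 0.2}
    - {"travel": [0.004,0.06,0],"rotation": [0,-0.5,0],"claw": 0.2}
    - {"travel": [0.004,0.09,0],"rotation": [0,-0.5,0],"claw": 0.2}
    - {"travel": [0.004,0.1045,0],"rotation": [0,-0.5,0],"claw": 0.3}
    - {"travel": [0.004,0.1045,0],"rotation": [0,-0.5,0],"claw": 0.5}
    - {"travel": [0.004,0.1045,0],"rotation": [0,-0.5,0],"claw": 0.9}
    - {"travel": [0.004,0.1045,0],"rotation": [0,-0.5,0],"claw": 0.9}
    - {"travel": [0.004,0.1045,0],"rotation": [0,-0.5,0],"claw": 0.9}
  force: 40

```text
clock: 6.5
ee_pos: [0.4621, 0.1021, 0.0934]
orientation: [-89.9, 0.2, -177.5]
ft_force: [-1.1, -1.5, 4.2]
gripper_width: 0.246
```

```bash
cat > lid.py <<'E'
from h import *
import sys
# grip pivot at TCP + grasp offset ~ tab pt; hinge (0.643,.1045,.1055); center of tab 4mm above hinge plane
o,p,R=state()
g=p+[0,0,.0187]; H=np.array([.6431,.1055]); v=np.array([g[0]-H[0],g[2]-H[1]])
print("r",np.hypot(*v),"ang",np.degrees(np.arctan2(v[1],-v[0])))
T=[]
for d in [float(a) for a in sys.argv[1:]]:
    a=np.radians(d); # clockwise in x-z: from -x up to +x
    w=np.array([v[0]*np.cos(a)+v[1]*np.sin(a), -v[0]*np.sin(a)+v[1]*np.cos(a)])
    x=H[0]+w[0]; T.append((x,p[1]+(x-p[0])*np.tan(np.radians(1.6)),H[1]+w[1]-.0187,-88.4))
plan(T)
E
python3 lid.py 1 4 8 12 17 22 27 32
```

```text
r 0.18113380516822677 ang 2.09018580464546
t 6.5 tcp [0.4621 0.1021 0.0934] jaw -87.45 tilt 0.18 F [-1.1 -1.5  4.2] M [-0.43  0.15 -0.28] w 20.9 j [-1.300e+00  3.000e-01  1.202e+02 -1.000e-01  5.930e+01  8.620e+01]
[-0.0002, -0.0032, 0.0] [-0.1, 0.9, -0.2]
[-0.0009, -0.0126, 0.0] [-0.1, 0.9, -0.2]
[-0.0028, -0.0251, 0.0001] [-0.1, 0.9, -0.2]
[-0.0054, -0.0375, 0.0001] [-0.1, 0.9, -0.2]
[-0.01, -0.0526, 0.0002] [-0.1, 0.9, -0.2]
[-0.0159, -0.0673, 0.0003] [-0.1, 0.9, -0.2]
[-0.023, -0.0814, 0.0005] [-0.1, 0.9, -0.2]
[-0.0313, -0.0948, 0.0006] [-0.1, 0.9, -0.2]
```

servo_tool:
  deltas:
    - {"travel": [0,-0.003,0],"rotation": [0,0,0],"claw": 0.9}
    - {"travel": [-0.001,-0.0125,0],"rotation": [0,0,0],"claw": 0.9}
    - {"travel": [-0.003,-0.025,0],"rotation": [0,0,0],"claw": 0.9}
    - {"travel": [-0.0055,-0.0375,0],"rotation": [0,0,0],"claw": 0.9}
    - {"travel": [-0.01,-0.0525,0],"rotation": [0,0,0],"claw": 0.9}
    - {"travel": [-0.016,-0.067,0],"rotation": [0,0,0],"claw": 0.9}
    - {"travel": [-0.023,-0.0815,0],"rotation": [0,0,0],"claw": 0.9}
    - {"travel": [-0.0315,-0.095,0],"rotation": [0,0,0],"claw": 0.9}

```text
clock: 7.5
ee_pos: [0.4932, 0.103, 0.1892]
orientation: [-89.8, 0.1, -177.4]
ft_force: [0.5, -6.6, -6.7]
gripper_width: 0.246
```

```bash
python3 lid.py 5 10 15 20 25 30 35 40; python3 -c "
from h import *
c=viewer.capture('side');crop(c,200,150,400,340,4,'pics/s5.png')"
```

```text
r 0.18152259320458214 ang 34.3471083390794
t 7.5 tcp [0.4932 0.103  0.1892] jaw -87.44 tilt 0.19 F [ 0.5 -6.6 -6.7] M [-1.14  0.25 -0.28] w 20.9 j [ -1.   -3.4 112.5  -0.2  70.8  86.5]
[-0.0095, -0.0127, 0.0002] [-0.2, 1.0, -0.1]
[-0.0201, -0.0244, 0.0004] [-0.2, 1.0, -0.1]
[-0.0317, -0.0353, 0.0006] [-0.2, 1.0, -0.1]
[-0.0441, -0.045, 0.0009] [-0.2, 1.0, -0.1]
[-0.0574, -0.0537, 0.0011] [-0.2, 1.0, -0.1]
[-0.0714, -0.0611, 0.0014] [-0.2, 1.0, -0.1]
[-0.086, -0.0673, 0.0016] [-0.2, 1.0, -0.1]
[-0.101, -0.0722, 0.0019] [-0.2, 1.0, -0.1]
```

View pics/s5.png

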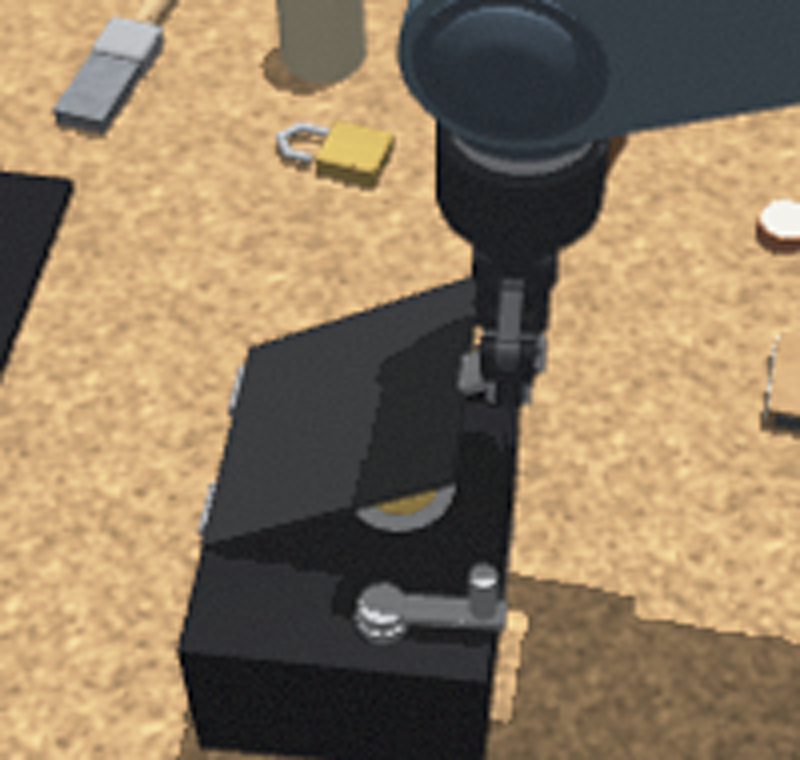

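The lid is coming up cleanly in the fingers (tab at (475,372)) and the brass plug is already visible. Continuing the arc.

servo_tool:
  deltas:
    - {"travel": [-0.0095,-0.0125,0.0005],"rotation": [0,0,0],"claw": 0.9}
    - {"travel": [-0.02,-0.0245,0.001],"rotation": [0,0,0],"claw": 0.9}
    - {"travel": [-0.0315,-0.0355,0.0015],"rotation": [0,0,0],"claw": 0.9}
    - {"travel": [-0.044,-0.045,0.002],"rotation": [0,0,0],"claw": 0.9}
    - {"travel": [-0.0575,-0.0535,0.0025],"rotation": [0,0,0],"claw": 0.9}
    - {"travel": [-0.0715,-0.061,0.003],"rotation": [0,0,0],"claw": 0.9}
    - {"travel": [-0.086,-0.0675,0.003],"rotation": [0,0,0],"claw": 0.9}
    - {"travel": [-0.101,-0.072,0.003],"rotation": [0,0,0],"claw": 0.9}

```text
clock: 8.55
ee_pos: [0.5954, 0.1056, 0.2642]
orientation: [-89.9, 0.1, -177.4]
ft_force: [-3.0, 0.3, -4.7]
gripper_width: 0.243
```

```bash
python3 lid.py 4 8 12 16 20 24 28 30
```

```text
r 0.1836716136746363 ang 74.93837764587013
t 8.55 tcp [0.5954 0.1056 0.2642] jaw -87.38 tilt 0.12 F [-3.   0.3 -4.7] M [-0.03  0.98 -0.02] w 20.7 j [-0.6  6.5 94.3 -0.1 79.1 86.8]
[-0.0125, -0.0029, 0.0002] [-0.1, 1.0, -0.1]
[-0.0252, -0.0049, 0.0005] [-0.1, 1.0, -0.1]
[-0.0379, -0.006, 0.0007] [-0.1, 1.0, -0.1]
[-0.0508, -0.0062, 0.0009] [-0.1, 1.0, -0.1]
[-0.0636, -0.0056, 0.0011] [-0.1, 1.0, -0.1]
[-0.0763, -0.004, 0.0014] [-0.1, 1.0, -0.1]
[-0.0889, -0.0015, 0.0016] [-0.1, 1.0, -0.1]
[-0.0951, 0.0, 0.0017] [-0.1, 1.0, -0.1]
```

servo_tool:
  deltas:
    - {"travel": [-0.0125,-0.003,0],"rotation": [0,0,0],"claw": 0.9}
    - {"travel": [-0.025,-0.005,0.0005],"rotation": [0,0,0],"claw": 0.9}
    - {"travel": [-0.038,-0.006,0.0005],"rotation": [0,0,0],"claw": 0.9}
    - {"travel": [-0.051,-0.006,0.001],"rotation": [0,0,0],"claw": 0.9}
    - {"travel": [-0.0635,-0.0055,0.001],"rotation": [0,0,0],"claw": 0.9}
    - {"travel": [-0.0765,-0.004,0.0015],"rotation": [0,0,0],"claw": 0.9}
    - {"travel": [-0.089,-0.0015,0.0015],"rotation": [0,0,0],"claw": 0.9}
    - {"travel": [-0.095,0,0.0015],"rotation": [0,0,0],"claw": 0.9}

```text
clock: 9.55
ee_pos: [0.6919, 0.1082, 0.2654]
orientation: [-89.9, 0.2, -177.4]
ft_force: [-2.9, -2.2, 5.6]
gripper_width: 0.245
```

servo_tool:
  deltas:
    - {"travel": [0,0,0],"rotation": [0,0,0],"claw": 0.6}
    - {"travel": [0,0,0],"rotation": [0,0,0],"claw": 0.4}
    - {"travel": [0,-0.01,0],"rotation": [0,0,0],"claw": 0.2}
    - {"travel": [0,-0.03,0],"rotation": [0,0,0],"claw": 0.2}
    - {"travel": [0,-0.055,0],"rotation": [0,0,0],"claw": 0.2}
    - {"travel": [0.03,-0.06,0.03],"rotation": [0,0,0],"claw": 0.2}
    - {"travel": [0.06,-0.06,0.07],"rotation": [0,-10,0],"claw": 0.2}
    - {"travel": [0.09,-0.06,0.12],"rotation": [0,-20,0],"claw": 0.1}

```text
clock: 10.55
ee_pos: [0.6068, -0.0162, 0.3276]
orientation: [-89.7, 0.3, -157.0]
ft_force: [-0.4, -0.2, 0.4]
gripper_width: 0.898
```

```bash
python3 -c "
from h import *
import pickle
plan([(.494,-.2485,.2,73-180),(.494,-.2485,.2,73)])
for n in ('side','top'):
  c=viewer.capture(n);pickle.dump(c,open(n+'1.pkl','wb'));cv2.imwrite('pics/%s6.png'%n,c['img'][:,:,::-1])"
```

```text
t 10.55 tcp [ 0.6068 -0.0162  0.3276] jaw -66.96 tilt 0.46 F [-0.4 -0.2  0.4] M [ 0.01  0.   -0.  ] w 76.3 j [-12.2   4.5  90.   -0.   85.1  54.8]
[0.1955, 0.1273, 0.1689] [-0.2, 40.0, -0.4]
[0.1955, 0.1273, 0.1689] [-0.6, -140.0, 0.2]
```

View pics/side6.png

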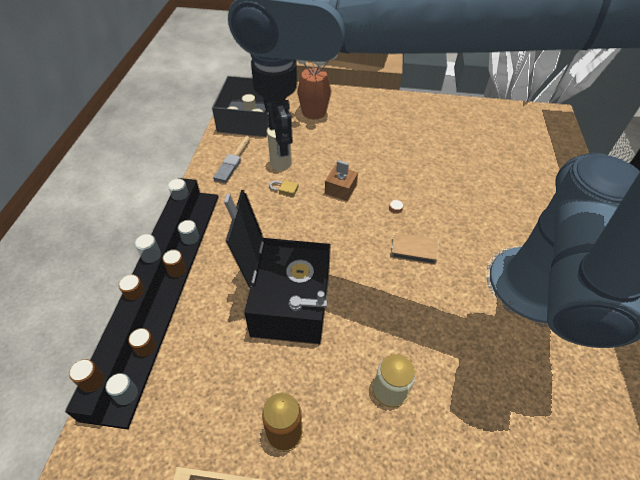

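View pics/top6.png

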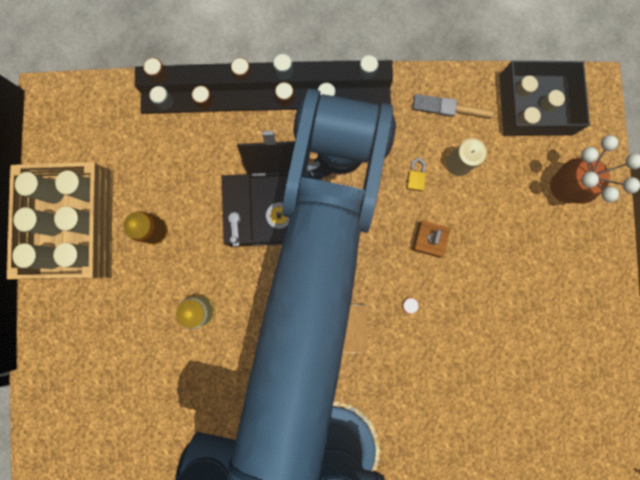

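The lid leans back open (side (243,235)) with the latch clear. The plug shows at side (300,271) and top (279,215). Zooming in to measure the keyhole.

```bash
python3 -c "
from h import *
import pickle
crop(pickle.load(open('side1.pkl','rb')),280,255,320,287,16,'pics/s7.png')
crop(pickle.load(open('top1.pkl','rb')),255,195,300,235,16,'pics/t7.png')"
```

```text
(no output)
```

View pics/s7.png

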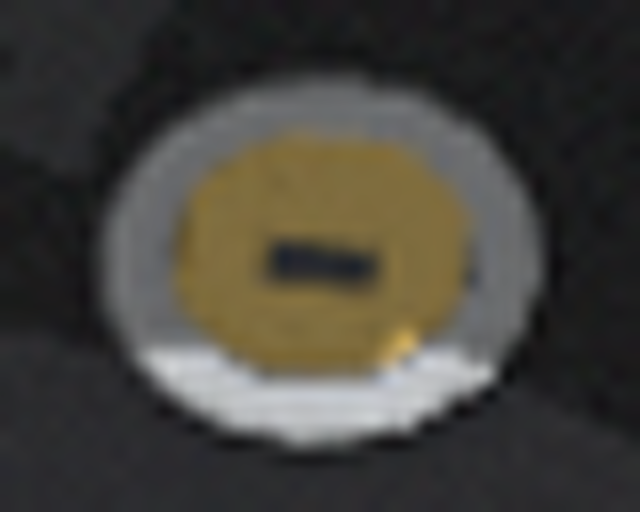

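View pics/t7.png

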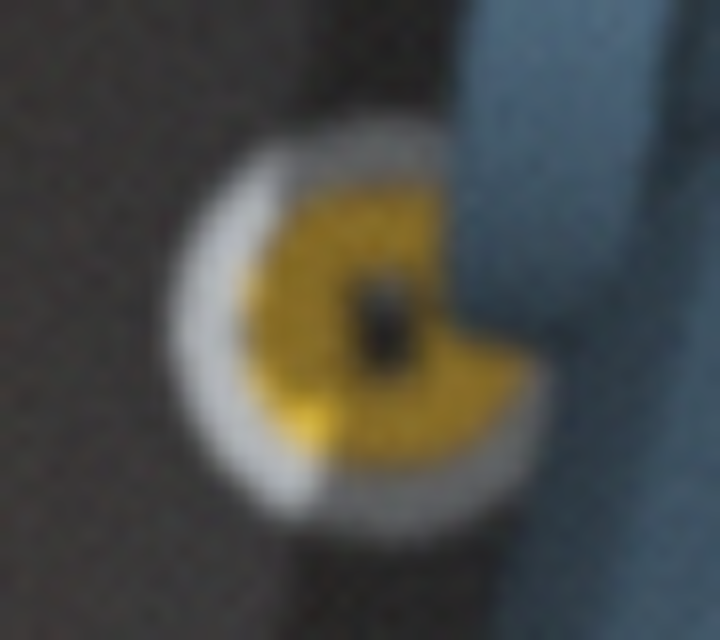

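```bash
python3 -c "
from h import *
import pickle
s=pickle.load(open('side1.pkl','rb'));t=pickle.load(open('top1.pkl','rb'))
S=lambda p:(np.array(p)+.5)/16-.5+[280,255]
T=lambda p:(np.array(p)+.5)/16-.5+[255,195]
for a in [(322,264),(265,258),(378,270),(324,256),(178,258),(468,256)]: print('S',atz(s,S(a)[None],.089).round(4))
for a in [(385,325),(385,285),(383,370),(392,324)]: print('T',atz(t,T(a)[None],.089).round(4))
# brass mask centroid side
hsv=cv2.cvtColor(s['img'],cv2.COLOR_RGB2HSV)
m=((hsv[...,0]>15)&(hsv[...,0]<32)&(hsv[...,1]>100)).astype(np.uint8); m[:255]=0;m[287:]=0;m[:,:280]=0;m[:,320:]=0
P=cloud(s)
c=cv2.findContours(m,0,1)[0]; c=max(c,key=cv2.contourArea); h=cv2.convexHull(c); 
q=atz(s,h.reshape(-1,2),.089); (cx,cy),r=cv2.minEnclosingCircle((q[:,:2]*1000).astype(np.float32)); print('circle',cx,cy,r)
v,u=np.nonzero(m); print('z',np.median(P[v,u,2]))
"
```

```text
S [[0.551 0.107 0.089]]
S [[0.5588 0.1071 0.089 ]]
S [[0.5433 0.1069 0.089 ]]
S [[0.5509 0.1056 0.089 ]]
S [[0.5705 0.1088 0.089 ]]
S [[0.5316 0.1029 0.089 ]]
T [[0.5517 0.1046 0.089 ]]
T [[0.5574 0.1045 0.089 ]]
T [[0.5453 0.105  0.089 ]]
T [[0.5518 0.1036 0.089 ]]
circle 551.4671630859375 105.36199951171875 19.659442901611328
z 0.08829789640511354
```

Keyhole estimates agree within about 1.5 mm: (0.551, 0.1055), yaw about 1.6°, depth z 0.088 (expected 0.089). Now to the key, flipping the jaws on the way.

servo_tool:
  deltas:
    - {"travel": [0.02,0.0,0.02],"rotation": [0,-10,0],"claw": 0.1}
    - {"travel": [0.05,0.0,0.045],"rotation": [0,-20,0],"claw": 0}
    - {"travel": [0.08,0.01,0.07],"rotation": [0,-30,0],"claw": 0}
    - {"travel": [0.11,0.02,0.095],"rotation": [0,-40,0],"claw": 0}
    - {"travel": [0.14,0.04,0.12],"rotation": [0,-50,0],"claw": 0}
    - {"travel": [0.17,0.06,0.145],"rotation": [0,-60,0],"claw": 0}
    - {"travel": [0.1955,0.08,0.169],"rotation": [0,-70,0],"claw": 0}
    - {"travel": [0.1955,0.1,0.169],"rotation": [0,-80,0],"claw": 0}

```text
clock: 11.65
ee_pos: [0.4907, -0.2527, 0.229]
orientation: [-89.6, -0.4, -77.4]
ft_force: [0.5, 0.1, -0.4]
gripper_width: 1.002
```

```bash
python3 -c "
from h import *
plan([(.494,-.2485,.16,73)])"
```

```text
t 11.65 tcp [ 0.4907 -0.2527  0.229 ] jaw 12.6 tilt 0.61 F [ 0.5  0.1 -0.4] M [ 0.04  0.01 -0.03] w 85.2 j [-3.910e+01  7.000e-01  1.042e+02  1.000e-01  7.450e+01 -5.170e+01]
[-0.0039, 0.069, 0.0036] [-0.2, -60.4, 0.6]
```

servo_tool:
  deltas:
    - {"travel": [0,0.01,0],"rotation": [0,-10,0],"claw": 0}
    - {"travel": [0,0.02,0],"rotation": [0,-20,0],"claw": 0}
    - {"travel": [-0.002,0.03,0.002],"rotation": [0,-30,0],"claw": 0}
    - {"travel": [-0.004,0.045,0.0035],"rotation": [0,-40,0.6],"claw": 0}
    - {"travel": [-0.004,0.06,0.0035],"rotation": [-0.2,-50,0.6],"claw": 0}
    - {"travel": [-0.004,0.069,0.0035],"rotation": [-0.2,-60.5,0.6],"claw": 0}
    - {"travel": [-0.004,0.069,0.0035],"rotation": [-0.2,-60.5,0.6],"claw": 0}
    - {"travel": [-0.004,0.069,0.0035],"rotation": [-0.2,-60.5,0.6],"claw": 0}

```text
clock: 12.65
ee_pos: [0.4946, -0.2487, 0.1614]
orientation: [-90.1, -0.1, -17.0]
ft_force: [0.5, 0.6, 0.4]
gripper_width: 1.001
```

```bash
python3 -c "
from h import *
import pickle
plan([(.494,-.2485,.066,73)])
c=viewer.capture('side');crop(c,270,90,410,210,5,'pics/s8.png')
c=viewer.capture('top');pickle.dump(c,open('top2.pkl','wb'));crop(c,215,160,320,260,6,'pics/t8.png')"
```

```text
t 12.65 tcp [ 0.4946 -0.2487  0.1614] jaw 72.96 tilt 0.13 F [0.5 0.6 0.4] M [ 0.08  0.05 -0.01] w 85.1 j [ -38.4    5.4  106.7   -0.    67.7 -111.4]
[-0.0009, 0.0954, 0.0002] [0.1, -0.0, 0.1]
```

View pics/s8.png

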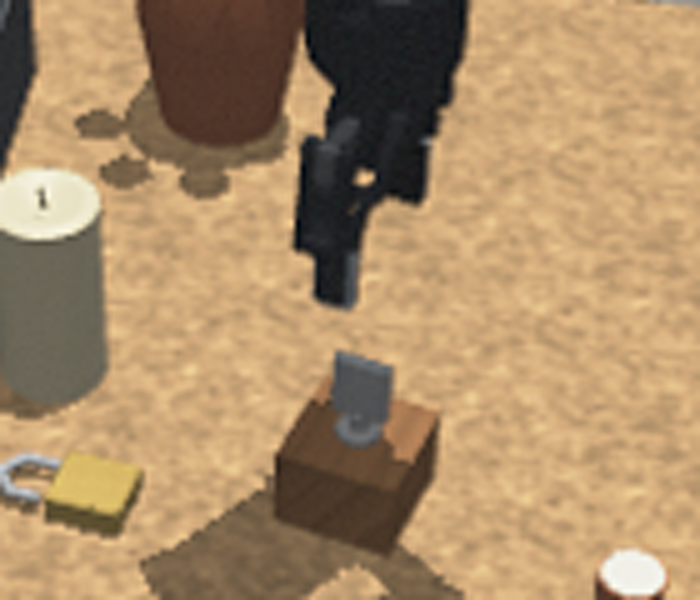

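View pics/t8.png

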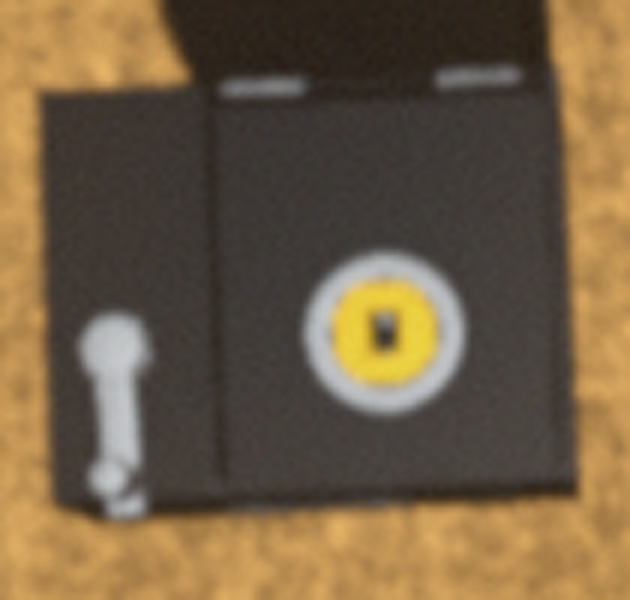

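The fingers are above and around the key (side (362,390)). From the top, the plug and slot are at crop (385,332), and the latch points at the tab side. Descending and gripping.

servo_tool:
  deltas:
    - {"travel": [-0.001,0.03,0],"rotation": [0,0,0],"claw": 0}
    - {"travel": [-0.001,0.06,0],"rotation": [0,0,0],"claw": 0.2}
    - {"travel": [-0.001,0.085,0],"rotation": [0,0,0],"claw": 0.4}
    - {"travel": [-0.001,0.0955,0],"rotation": [0,0,0],"claw": 0.5}
    - {"travel": [-0.001,0.0955,0],"rotation": [0,0,0],"claw": 0.6}
    - {"travel": [-0.001,0.0955,0],"rotation": [0,0,0],"claw": 1}
    - {"travel": [-0.001,0.0955,0],"rotation": [0,0,0],"claw": 1}
    - {"travel": [-0.001,0.0955,0],"rotation": [0,0,0],"claw": 1}
  force: 60

```text
clock: 13.75
ee_pos: [0.4944, -0.2492, 0.067]
orientation: [-90.1, -0.2, -17.0]
ft_force: [-0.2, -0.0, 5.3]
gripper_width: 0.099
```

```bash
python3 -c "
from h import *
import pickle
plan([(.494,-.2485,.15,73)])
c=viewer.capture('side');crop(c,310,120,400,200,8,'pics/s9.png')
c=pickle.load(open('top2.pkl','rb'))
hsv=cv2.cvtColor(c['img'],cv2.COLOR_RGB2HSV)
m=((hsv[...,0]>15)&(hsv[...,0]<35)&(hsv[...,1]>110)&(hsv[...,2]>120)).astype(np.uint8); m[:195]=0;m[235:]=0;m[:,:260]=0;m[:,297:]=0
cc=max(cv2.findContours(m,0,1)[0],key=cv2.contourArea); q=atz(c,cv2.convexHull(cc).reshape(-1,2),.089);print(cv2.minEnclosingCircle((q[:,:2]*1000).astype(np.float32)))
(e,_,a)=cv2.fitEllipse(cc);print(e,atz(c,np.array([e]),.089))
"
```

```text
t 13.75 tcp [ 0.4944 -0.2492  0.067 ] jaw 73.01 tilt 0.26 F [-0.2 -0.   5.3] M [0.04 0.1  0.06] w 8.4 j [ -38.5   13.3  109.2   -0.    57.3 -111.5]
[-0.0003, -0.083, 0.0004] [0.1, 0.0, 0.2]
((552.1161499023438, 104.64897918701172), 19.683082580566406)
(278.7141418457031, 214.86619567871094) [[0.55164913 0.10436037 0.089     ]]
```

View pics/s9.png

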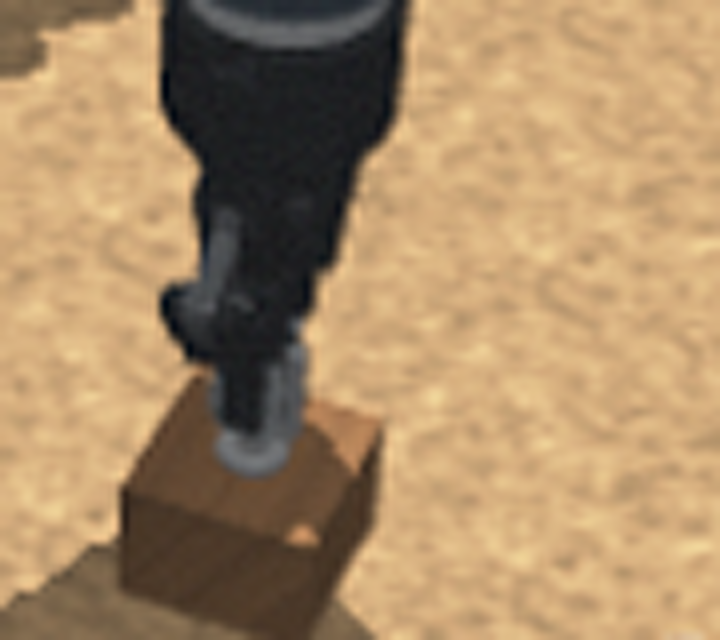

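Gripped: width 8.4 mm for a 9 mm bow, with the collar just below the pads. Lifting.

servo_tool:
  deltas:
    - {"travel": [0,-0.005,0],"rotation": [0,0,0],"claw": 1}
    - {"travel": [0,-0.02,0],"rotation": [0,0,0],"claw": 1}
    - {"travel": [0,-0.04,0],"rotation": [0,0,0],"claw": 1}
    - {"travel": [0,-0.06,0],"rotation": [0,0,0],"claw": 1}
    - {"travel": [0,-0.08,0],"rotation": [0,0,0],"claw": 1}
    - {"travel": [0,-0.1,0],"rotation": [0,0,0],"claw": 1}
    - {"travel": [0,-0.12,0],"rotation": [0,0,0],"claw": 1}
    - {"travel": [0,-0.12,0],"rotation": [0,0,0],"claw": 1}

```text
clock: 14.8
ee_pos: [0.495, -0.2496, 0.1894]
orientation: [-90.2, -0.5, -17.0]
ft_force: [-0.0, 0.0, -0.3]
gripper_width: 0.095
```

```bash
python3 -c "
from h import *
plan([(.5515,.105,.16,91.7)])
c=viewer.capture('side');crop(c,290,90,380,170,8,'pics/s10.png')
"
```

```text
t 14.8 tcp [ 0.495  -0.2496  0.1894] jaw 73.01 tilt 0.51 F [-0.   0.  -0.3] M [ 0.01  0.01 -0.  ] w 8.1 j [ -38.5    3.4  105.7   -0.    70.4 -111.5]
[-0.0498, 0.0277, 0.3557] [0.3, -18.7, 0.4]
```

View pics/s10.png

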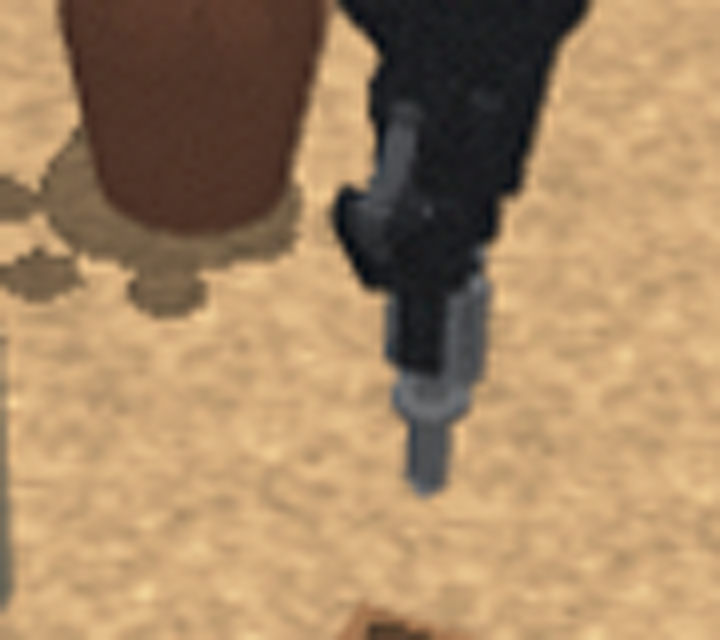

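The key is in hand and hangs upright, with the blade tip at (428,490). Moving to above the lock.

servo_tool:
  deltas:
    - {"travel": [-0.007,0,0.05],"rotation": [0.3,-3,0.4],"claw": 1}
    - {"travel": [-0.014,0,0.1],"rotation": [0.3,-6,0.4],"claw": 1}
    - {"travel": [-0.021,0,0.15],"rotation": [0.3,-9,0.4],"claw": 1}
    - {"travel": [-0.028,0,0.2],"rotation": [0.3,-12,0.4],"claw": 1}
    - {"travel": [-0.035,0,0.25],"rotation": [0.3,-15,0.4],"claw": 1}
    - {"travel": [-0.042,0.005,0.3],"rotation": [0.3,-17,0.4],"claw": 1}
    - {"travel": [-0.047,0.012,0.335],"rotation": [0.3,-18.7,0.4],"claw": 1}
    - {"travel": [-0.05,0.02,0.3555],"rotation": [0.3,-18.7,0.4],"claw": 1}

```text
clock: 15.85
ee_pos: [0.5497, 0.1073, 0.1652]
orientation: [-89.9, 0.2, 1.8]
ft_force: [-0.1, -0.4, -0.7]
gripper_width: 0.091
```

servo_tool:
  deltas:
    - {"travel": [0,0,0],"rotation": [0,0,0],"claw": 1}
    - {"travel": [0,0,0],"rotation": [0,0,0],"claw": 1}
    - {"travel": [0,0,0],"rotation": [0,0,0],"claw": 1}
    - {"travel": [0,0,0],"rotation": [0,0,0],"claw": 1}
    - {"travel": [0,0,0],"rotation": [0,0,0],"claw": 1}
    - {"travel": [0,0,0],"rotation": [0,0,0],"claw": 1}
    - {"travel": [0,0,0],"rotation": [0,0,0],"claw": 1}
    - {"travel": [0,0,0],"rotation": [0,0,0],"claw": 1}

```text
clock: 16.85
ee_pos: [0.5496, 0.1073, 0.1652]
orientation: [-89.9, 0.2, 1.8]
ft_force: [-0.3, 0.2, -0.4]
gripper_width: 0.095
```

```bash
python3 -c "
from h import *
plan([(.5515,.105,.145,91.7)])
c=viewer.capture('side');crop(c,260,210,350,290,8,'pics/s11.png')
R,t=RT(c)
for z in (.016,): pass
o,p,_=state()
k=p-[0,0,.017]; print('predicted tip/collar/hole px (crop)',[((q-[260,210]+.5)*8-.5).round(0).tolist() for q in proj(c,[k-[0,0,.036],k,[.5515,.105,.089]])])
"
```

```text
t 16.85 tcp [0.5496 0.1073 0.1652] jaw 91.83 tilt 0.24 F [-0.3  0.2 -0.4] M [-0.03  0.04 -0.  ] w 8.1 j [-6.000e-01  6.200e+00  1.055e+02  1.000e-01  6.860e+01 -9.250e+01]
[0.0019, 0.0201, -0.0024] [-0.1, 0.1, -0.2]
predicted tip/collar/hole px (crop) [[324.0, 443.0], [321.0, 361.0], [320.0, 486.0]]
```

View pics/s11.png

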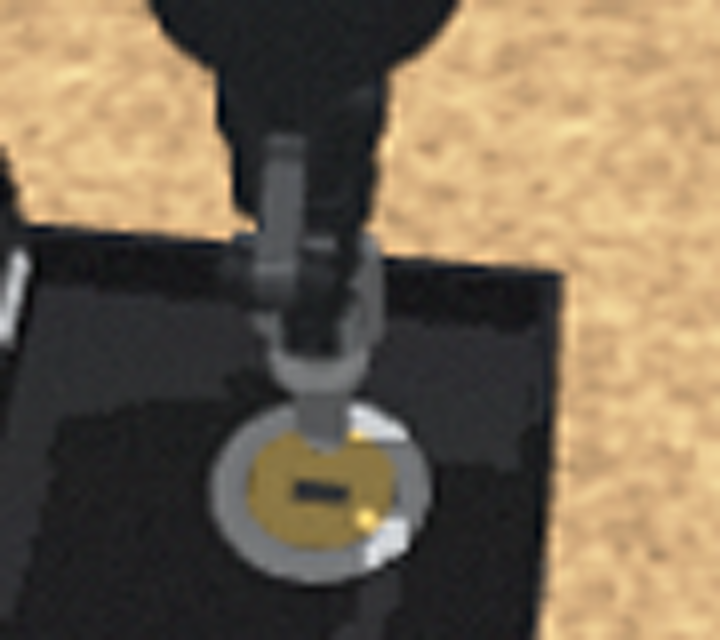

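Blade tip is seen at (323,443), where the model predicts it. The slot is at (320,490), 0.5 px (about 1 mm) from prediction, so I take hole y as about 0.106. Aligning and lowering to just above the mouth.

servo_tool:
  deltas:
    - {"travel": [0.002,0.005,-0.0013],"rotation": [0,0,-0.2],"claw": 1}
    - {"travel": [0.002,0.01,-0.0013],"rotation": [0,0,-0.2],"claw": 1}
    - {"travel": [0.002,0.015,-0.0013],"rotation": [0,0,-0.2],"claw": 1}
    - {"travel": [0.002,0.018,-0.0013],"rotation": [0,0,-0.2],"claw": 1}
    - {"travel": [0.002,0.021,-0.0013],"rotation": [0,0,-0.2],"claw": 1}
    - {"travel": [0.002,0.024,-0.0013],"rotation": [0,0,-0.2],"claw": 1}
    - {"travel": [0.002,0.026,-0.0013],"rotation": [0,0,-0.2],"claw": 1}
    - {"travel": [0.002,0.028,-0.0013],"rotation": [0,0,-0.2],"claw": 1}
  force: 80

```text
clock: 17.9
ee_pos: [0.552, 0.1058, 0.1375]
orientation: [-89.9, -0.1, 1.8]
ft_force: [0.3, -1.6, 1.5]
gripper_width: 0.091
```

```bash
python3 -c "
from h import *
plan([(.5515,.106,.127,91.7)])
c=viewer.capture('side');crop(c,260,210,350,290,8,'pics/s12.png')
"
```

```text
t 17.9 tcp [0.552  0.1058 0.1375] jaw 91.84 tilt 0.09 F [ 0.3 -1.6  1.5] M [-0.46  0.   -0.02] w 7.7 j [-7.000e-01  8.300e+00  1.063e+02  1.000e-01  6.530e+01 -9.260e+01]
[-0.0005, 0.0105, 0.0002] [-0.1, 0.1, 0.1]
```

View pics/s12.png

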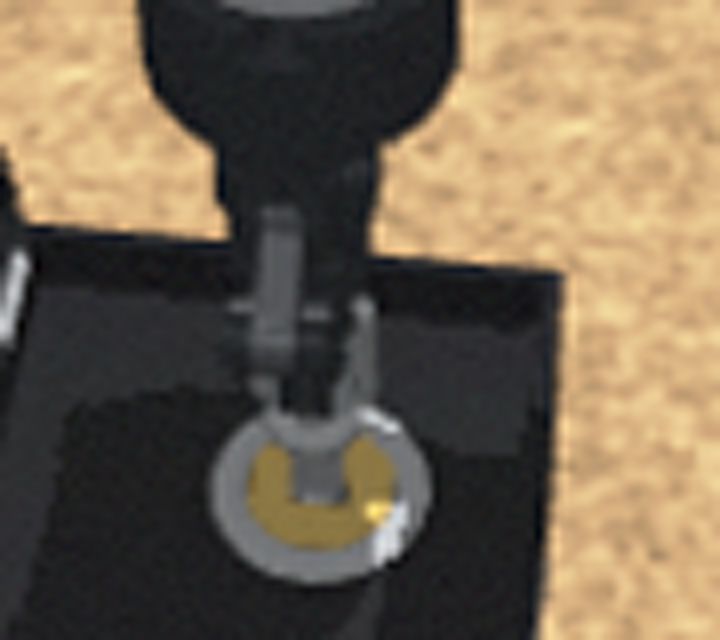

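The blade tip has entered the slot (318,500), with a light side force of -1.6 N in y. Pressing in gently with a small shift in -y.

servo_tool:
  deltas:
    - {"travel": [0,0.0005,-0.0007],"rotation": [0,0,0],"claw": 1}
    - {"travel": [0,0.001,-0.0007],"rotation": [0,0,0],"claw": 1}
    - {"travel": [0,0.002,-0.0007],"rotation": [0,0,0],"claw": 1}
    - {"travel": [0,0.003,-0.0007],"rotation": [0,0,0],"claw": 1}
    - {"travel": [0,0.004,-0.0007],"rotation": [0,0,0],"claw": 1}
    - {"travel": [0,0.005,-0.0007],"rotation": [0,0,0],"claw": 1}
    - {"travel": [0,0.006,-0.0007],"rotation": [0,0,0],"claw": 1}
    - {"travel": [0,0.006,-0.0007],"rotation": [0,0,0],"claw": 1}

```text
clock: 18.95
ee_pos: [0.5519, 0.105, 0.1311]
orientation: [-89.9, -0.0, 1.8]
ft_force: [-0.8, 0.1, -0.4]
gripper_width: 0.092
```

```bash
python3 -c "
from h import *
plan([(.5515,.1055,.106,91.7)])"
```

```text
t 18.95 tcp [0.5519 0.105  0.1311] jaw 91.84 tilt 0.07 F [-0.8  0.1 -0.4] M [ 0.05 -0.01  0.  ] w 7.8 j [-8.000e-01  8.800e+00  1.065e+02  1.000e-01  6.470e+01 -9.270e+01]
[-0.0004, 0.0251, 0.0004] [-0.1, 0.1, 0.0]
```

servo_tool:
  deltas:
    - {"travel": [0,0.001,0],"rotation": [0,0,0],"claw": 1}
    - {"travel": [0,0.002,0],"rotation": [0,0,0],"claw": 1}
    - {"travel": [0,0.003,0],"rotation": [0,0,0],"claw": 1}
    - {"travel": [0,0.0045,0],"rotation": [0,0,0],"claw": 1}
    - {"travel": [0,0.006,0],"rotation": [0,0,0],"claw": 1}
    - {"travel": [0,0.0075,0],"rotation": [0,0,0],"claw": 1}
    - {"travel": [0,0.009,0],"rotation": [0,0,0],"claw": 1}
    - {"travel": [0,0.0105,0],"rotation": [0,0,0],"claw": 1}

```text
clock: 19.95
ee_pos: [0.5532, 0.1051, 0.1254]
orientation: [-90.0, -0.1, 1.9]
ft_force: [-11.3, -1.0, 30.4]
gripper_width: 0.093
```

```bash
python3 -c "
from h import *
plan([(.5515,.1055,.106,91.7)])
c=viewer.capture('side');crop(c,260,210,350,290,8,'pics/s13.png')"
```

```text
t 19.95 tcp [0.5532 0.1051 0.1254] jaw 91.87 tilt 0.11 F [-11.3  -1.   30.4] M [-0.15  2.56 -0.04] w 7.9 j [ -0.8   9.4 106.5   0.   64.  -92.7]
[-0.0018, 0.0194, 0.0004] [-0.0, 0.2, 0.1]
```

View pics/s13.png

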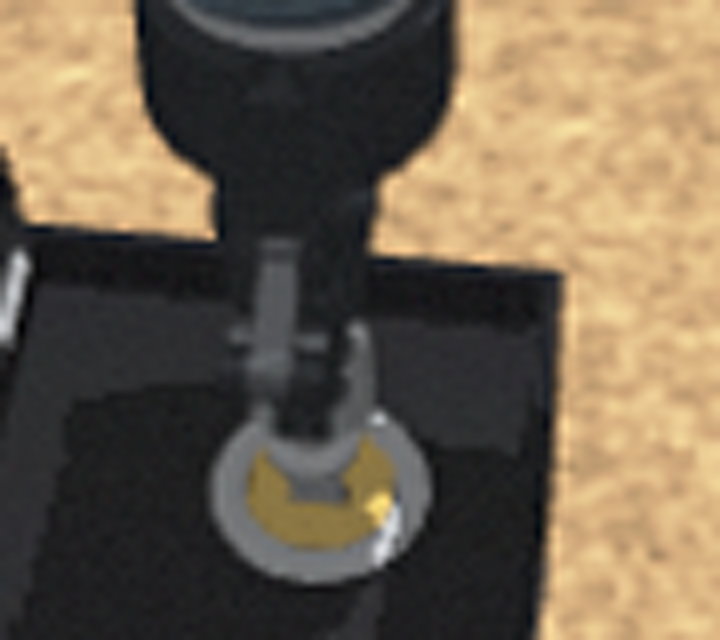

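Stopped at the first pin with Fz 30 N and Fx -11 N, and the tool has drifted +x under load. I'll correct back toward -x and push with small twists.

servo_tool:
  deltas:
    - {"travel": [-0.002,0.001,0],"rotation": [0,0,0],"claw": 1}
    - {"travel": [-0.003,0.002,0],"rotation": [0,0,0],"claw": 1}
    - {"travel": [-0.003,0.003,0],"rotation": [0,2,0],"claw": 1}
    - {"travel": [-0.003,0.003,0],"rotation": [0,-2,0],"claw": 1}
    - {"travel": [-0.003,0.004,0],"rotation": [0,2,0],"claw": 1}
    - {"travel": [-0.003,0.004,0],"rotation": [0,-2,0],"claw": 1}
    - {"travel": [-0.003,0.004,0],"rotation": [0,0,0],"claw": 1}
    - {"travel": [-0.003,0.004,0],"rotation": [0,0,0],"claw": 1}

```text
clock: 21.0
ee_pos: [0.5504, 0.1052, 0.1214]
orientation: [-89.9, -0.1, 1.8]
ft_force: [-0.1, 0.9, 4.2]
gripper_width: 0.092
```

```bash
python3 -c "
from h import *
plan([(.5515,.1055,.106,91.7)])"
```

```text
t 21.0 tcp [0.5504 0.1052 0.1214] jaw 91.76 tilt 0.13 F [-0.1  0.9  4.2] M [ 0.21 -0.02  0.08] w 7.8 j [-8.00e-01  9.40e+00  1.07e+02  1.00e-01  6.35e+01 -9.26e+01]
[0.0011, 0.0154, 0.0003] [-0.1, 0.1, 0.1]
```

Through the first pin with almost no side force at x=0.5504. Continuing toward the second.

servo_tool:
  deltas:
    - {"travel": [0,0.001,0],"rotation": [0,0,0],"claw": 1}
    - {"travel": [0,0.002,0],"rotation": [0,1,0],"claw": 1}
    - {"travel": [-0.0005,0.003,0],"rotation": [0,-1,0],"claw": 1}
    - {"travel": [-0.0005,0.004,0],"rotation": [0,1,0],"claw": 1}
    - {"travel": [-0.001,0.005,0],"rotation": [0,-1,0],"claw": 1}
    - {"travel": [-0.001,0.006,0],"rotation": [0,1,0],"claw": 1}
    - {"travel": [-0.001,0.007,0],"rotation": [0,-1,0],"claw": 1}
    - {"travel": [-0.001,0.007,0],"rotation": [0,0,0],"claw": 1}

```text
clock: 22.0
ee_pos: [0.5508, 0.1051, 0.1161]
orientation: [-90.0, -0.3, 1.7]
ft_force: [-0.4, 1.7, 9.5]
gripper_width: 0.094
```

```bash
python3 -c "
from h import *
plan([(.5515,.1055,.106,91.7)])"
```

```text
t 22.0 tcp [0.5508 0.1051 0.1161] jaw 91.7 tilt 0.31 F [-0.4  1.7  9.5] M [0.09 0.13 0.08] w 8.0 j [-8.000e-01  9.700e+00  1.072e+02  1.000e-01  6.270e+01 -9.250e+01]
[0.0006, 0.0101, 0.0004] [-0.0, -0.0, 0.3]
```

servo_tool:
  deltas:
    - {"travel": [0,0.002,0],"rotation": [0,0,0.3],"claw": 1}
    - {"travel": [0,0.003,0],"rotation": [0,1,0.3],"claw": 1}
    - {"travel": [-0.0005,0.004,0],"rotation": [0,-1,0.3],"claw": 1}
    - {"travel": [-0.0005,0.005,0],"rotation": [0,1,0.3],"claw": 1}
    - {"travel": [-0.001,0.006,0],"rotation": [0,-1,0.3],"claw": 1}
    - {"travel": [-0.001,0.007,0],"rotation": [0,1,0.3],"claw": 1}
    - {"travel": [-0.001,0.007,0],"rotation": [0,-1,0.3],"claw": 1}
    - {"travel": [-0.001,0.007,0],"rotation": [0,0,0.3],"claw": 1}

```text
clock: 23.0
ee_pos: [0.5516, 0.1052, 0.1097]
orientation: [-89.9, -0.3, 1.7]
ft_force: [5.9, 2.0, 2.6]
gripper_width: 0.089
```

```bash
python3 -c "
from h import *
plan([(.5515,.1055,.106,91.7)])
c=viewer.capture('side');crop(c,260,210,350,290,8,'pics/s14.png')"
```

```text
t 23.0 tcp [0.5516 0.1052 0.1097] jaw 91.73 tilt 0.28 F [5.9 2.  2.6] M [ 0.25 -1.23 -0.06] w 7.6 j [-8.000e-01  1.040e+01  1.073e+02  1.000e-01  6.210e+01 -9.260e+01]
[-0.0001, 0.0037, 0.0003] [-0.1, 0.0, 0.3]
```

View pics/s14.png

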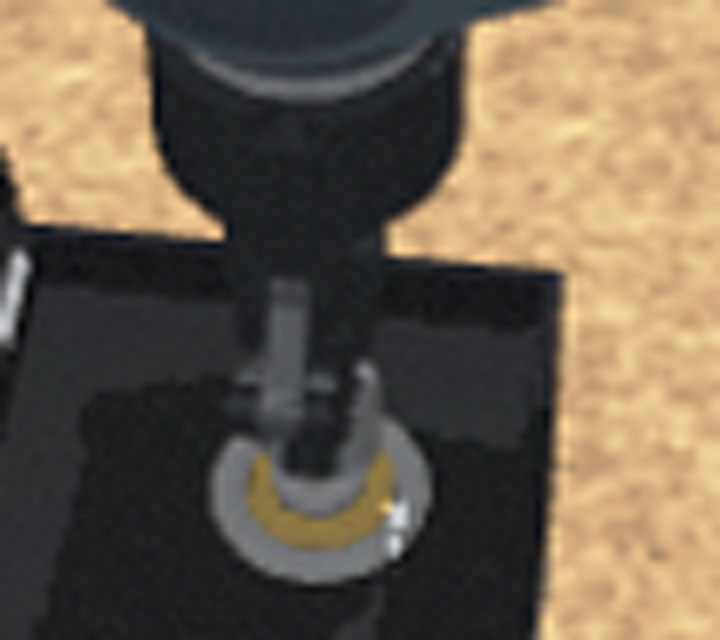

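Past both pins, with the collar a few mm above the plug. Pushing home and easing +x by 1 mm.

servo_tool:
  deltas:
    - {"travel": [0.001,0.001,0],"rotation": [0,0,0.3],"claw": 1}
    - {"travel": [0.001,0.002,0],"rotation": [0,0,0.3],"claw": 1}
    - {"travel": [0.001,0.003,0],"rotation": [0,0,0.3],"claw": 1}
    - {"travel": [0.001,0.004,0],"rotation": [0,1,0.3],"claw": 1}
    - {"travel": [0.001,0.005,0],"rotation": [0,-1,0.3],"claw": 1}
    - {"travel": [0.001,0.006,0],"rotation": [0,1,0.3],"claw": 1}
    - {"travel": [0.0005,0.007,0],"rotation": [0,0,0.3],"claw": 1}
    - {"travel": [0.0005,0.007,0],"rotation": [0,0,0.3],"claw": 1}

```text
clock: 24.05
ee_pos: [0.5527, 0.1051, 0.1058]
orientation: [-90.0, 0.0, 1.7]
ft_force: [-8.0, -1.2, 22.6]
gripper_width: 0.091
```

```bash
python3 -c "
from h import *
plan([(.5515,.1055,.106,91.7)])
c=viewer.capture('side');crop(c,260,210,350,290,8,'pics/s15.png')"
```

```text
t 24.05 tcp [0.5527 0.1051 0.1058] jaw 91.72 tilt 0.04 F [-8.  -1.2 22.6] M [-0.13  1.42  0.09] w 7.7 j [ -0.8  11.  107.    0.   62.  -92.5]
[-0.0011, -0.0002, 0.0005] [-0.0, 0.0, -0.0]
```

View pics/s15.png

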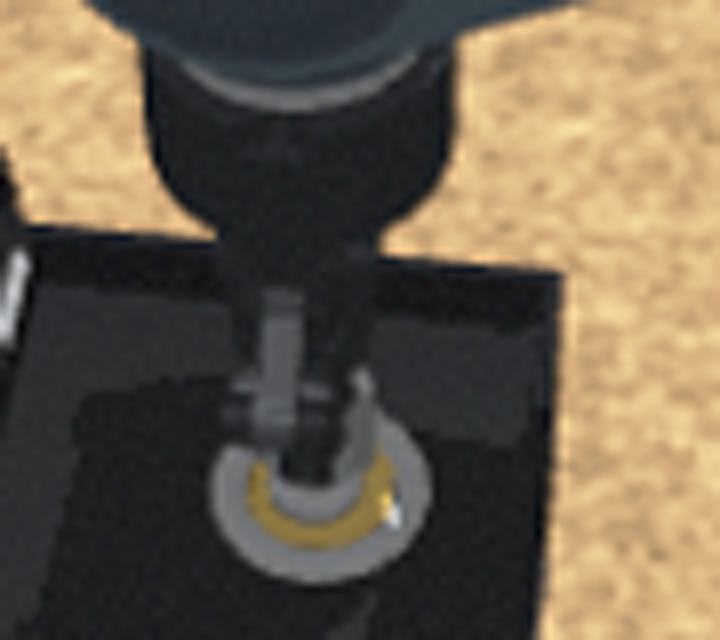

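```bash
python3 -c "
from h import *
c=viewer.capture('side')
im=cv2.resize(c['img'][210:290,260:350,::-1],None,fx=8,fy=8,interpolation=cv2.INTER_CUBIC)
a=np.linspace(0,2*np.pi,60)
def ring(z,r,col,x=.551,y=.106):
    q=proj(c,np.c_[x+r*np.cos(a),y+r*np.sin(a),np.full(60,z)]); q=((q-[260,210]+.5)*8-.5).astype(int); cv2.polylines(im,[q],True,col,1)
ring(.089,.0197,(255,0,0)); ring(.089,.013,(0,255,0)); ring(.093,.013,(0,0,255))
cv2.imwrite('pics/s16.png',im)"
```

```text
(no output)
```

View pics/s16.png

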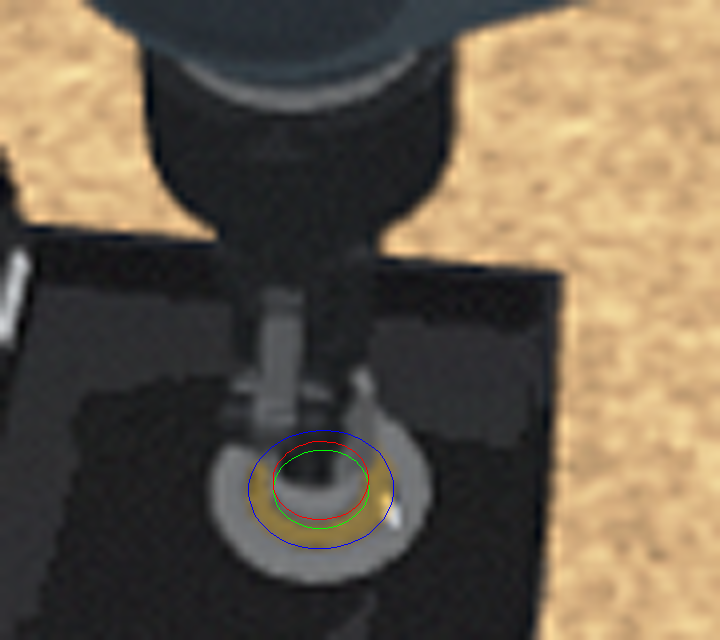

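The lower collar edge at about 524 lies between the "home" ring (528) and the "4 mm up" ring (519), so seating is ambiguous. Pressing a bit harder with twists to make sure.

servo_tool:
  deltas:
    - {"travel": [-0.001,0.003,0],"rotation": [0,0,0],"claw": 1}
    - {"travel": [-0.0015,0.004,0],"rotation": [0,2,0],"claw": 1}
    - {"travel": [-0.002,0.005,0],"rotation": [0,-2,0],"claw": 1}
    - {"travel": [-0.002,0.006,0],"rotation": [0,2,0],"claw": 1}
    - {"travel": [-0.002,0.006,0],"rotation": [0,-2,0],"claw": 1}
    - {"travel": [-0.002,0.006,0],"rotation": [0,1,0],"claw": 1}
    - {"travel": [-0.002,0.006,0],"rotation": [0,0,0],"claw": 1}
    - {"travel": [-0.002,0.006,0],"rotation": [0,0,0],"claw": 1}
  force: 100

```text
clock: 25.15
ee_pos: [0.5528, 0.105, 0.1058]
orientation: [-90.0, -0.1, 1.7]
ft_force: [-12.0, -0.9, 35.1]
gripper_width: 0.094
```

```bash
python3 -c "
from h import *
plan([(.5515,.1055,.106,91.7)])
c=viewer.capture('side')
im=cv2.resize(c['img'][260:280,285:315,::-1],None,fx=24,fy=24,interpolation=cv2.INTER_CUBIC)
a=np.linspace(0,2*np.pi,60)
def ring(z,r,col,x=.551,y=.106):
    q=proj(c,np.c_[x+r*np.cos(a),y+r*np.sin(a),np.full(60,z)]); q=((q-[285,260]+.5)*24-.5).astype(int); cv2.polylines(im,[q],True,col,1)
ring(.089,.0197,(255,0,0)); ring(.089,.013,(0,255,0)); ring(.093,.013,(0,0,255))
cv2.imwrite('pics/s17.png',im)"
```

```text
t 25.15 tcp [0.5528 0.105  0.1058] jaw 91.75 tilt 0.15 F [-12.   -0.9  35.1] M [-0.14  2.06  0.  ] w 8.0 j [ -0.8  10.9 107.1  -0.   61.8 -92.5]
[-0.0013, -0.0002, 0.0006] [0.0, 0.0, 0.1]
```

View pics/s17.png

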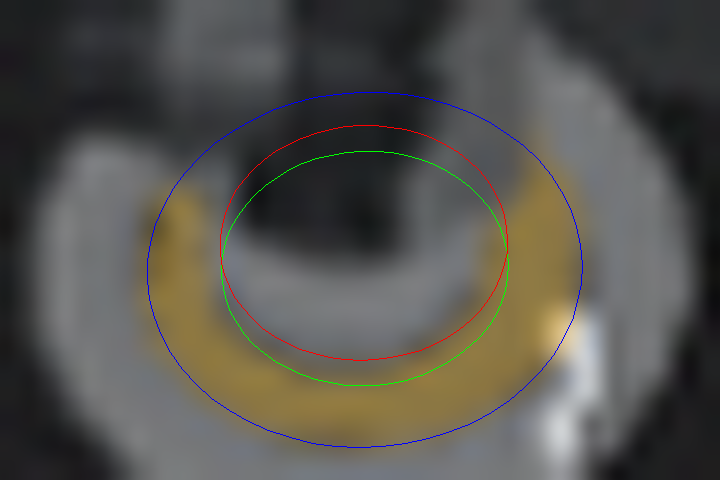

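z stayed at 0.1058 while the push rose from 23 to 35 N, so the collar is hard on the plug. That matches the predicted home height of 0.106. Now turning clockwise with a lighter push.

servo_tool:
  deltas:
    - {"travel": [-0.0005,0.002,0],"rotation": [0,2,0],"claw": 1}
    - {"travel": [-0.001,0.002,0],"rotation": [0,8,0],"claw": 1}
    - {"travel": [-0.001,0.002,0],"rotation": [0,16,0],"claw": 1}
    - {"travel": [-0.001,0.002,0],"rotation": [0,24,0],"claw": 1}
    - {"travel": [-0.001,0.002,0],"rotation": [0,32,0],"claw": 1}
    - {"travel": [-0.001,0.002,0],"rotation": [0,40,0],"claw": 1}
    - {"travel": [-0.001,0.002,0],"rotation": [0,48,0],"claw": 1}
    - {"travel": [-0.001,0.002,0],"rotation": [0,48,0],"claw": 1}

```text
clock: 26.2
ee_pos: [0.5526, 0.1043, 0.1059]
orientation: [-89.9, -0.2, -46.3]
ft_force: [-3.0, -3.0, 15.1]
gripper_width: 0.092
```

```bash
python3 -c "
from h import *
plan([(.5515,.105,.105,5),(.5515,.105,.105,2)])
c=viewer.capture('side');crop(c,260,210,350,290,8,'pics/s18.png')"
```

```text
t 26.2 tcp [0.5526 0.1043 0.1059] jaw 43.72 tilt 0.24 F [-3.  -3.  15.1] M [-0.45  0.67  0.08] w 7.8 j [-8.000e-01  1.090e+01  1.072e+02 -1.000e-01  6.180e+01 -4.450e+01]
[-0.0012, 0.0009, -0.0003] [-0.1, 38.7, 0.2]
[-0.0012, 0.0009, -0.0003] [-0.2, 41.7, 0.2]
```

View pics/s18.png

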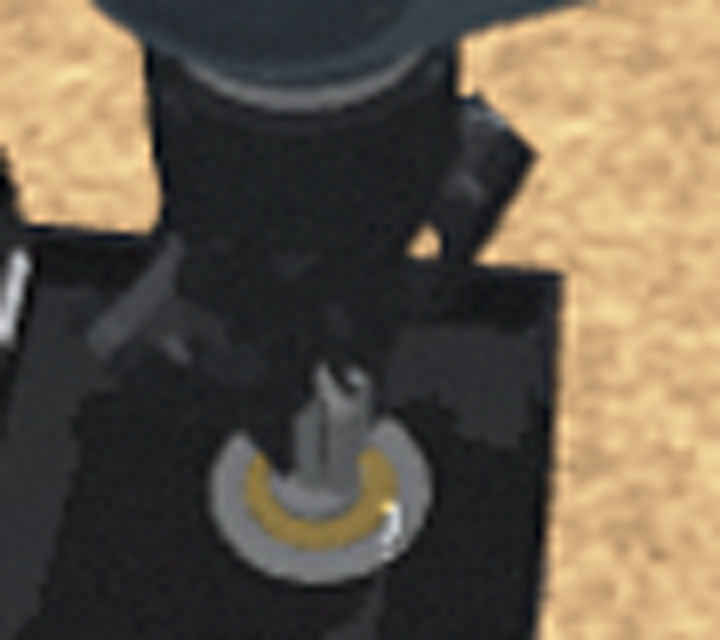

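The key turned 48° with small side forces and the collar stayed seated. On to the stop.

servo_tool:
  deltas:
    - {"travel": [-0.0005,0.002,0],"rotation": [0,8,0],"claw": 1}
    - {"travel": [-0.0005,0.002,0],"rotation": [0,16,0],"claw": 1}
    - {"travel": [-0.0005,0.002,0],"rotation": [0,24,0],"claw": 1}
    - {"travel": [-0.0005,0.002,0],"rotation": [0,32,0],"claw": 1}
    - {"travel": [-0.0005,0.002,0],"rotation": [0,38,0],"claw": 1}
    - {"travel": [-0.0005,0.002,0],"rotation": [0,42,0],"claw": 1}
    - {"travel": [-0.0005,0.002,0],"rotation": [0,44,0],"claw": 1}
    - {"travel": [-0.0005,0.002,0],"rotation": [0,44,0],"claw": 1}

```text
clock: 27.25
ee_pos: [0.5524, 0.1041, 0.106]
orientation: [-89.8, -0.2, -90.2]
ft_force: [-4.3, -1.8, 16.7]
gripper_width: 0.093
```

```bash
python3 -c "
from h import *
plan([(.5515,.105,.105,0)])
c=viewer.capture('side');cv2.imwrite('pics/s19f.png',c['img'][:,:,::-1]);crop(c,260,210,350,290,8,'pics/s19.png')"
```

```text
t 27.25 tcp [0.5524 0.1041 0.106 ] jaw -0.21 tilt 0.27 F [-4.3 -1.8 16.7] M [-0.53  1.06  0.11] w 7.9 j [ -0.8  10.9 107.2  -0.2  61.8  -0.5]
[-0.0009, 0.0009, -0.0009] [-0.2, -0.2, 0.2]
```

View pics/s19.png

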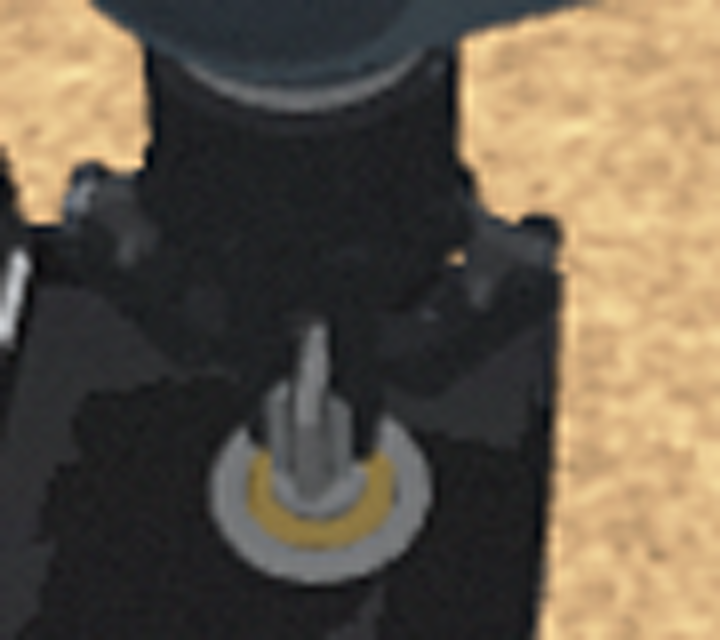

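The bow now lies across box y, about 92° from rest. Mz is 0.11 N m, roughly the spring alone, and the blade has a few degrees of play. I'll turn a bit more to feel the stop.

servo_tool:
  deltas:
    - {"travel": [0,0.002,0],"rotation": [0,1,0],"claw": 1}
    - {"travel": [0,0.002,0],"rotation": [0,2,0],"claw": 1}
    - {"travel": [0,0.002,0],"rotation": [0,3,0],"claw": 1}
    - {"travel": [0,0.002,0],"rotation": [0,4,0],"claw": 1}
    - {"travel": [0,0.002,0],"rotation": [0,5,0],"claw": 1}
    - {"travel": [0,0.002,0],"rotation": [0,5,0],"claw": 1}
    - {"travel": [0,0.002,0],"rotation": [0,5,0],"claw": 1}
    - {"travel": [0,0.002,0],"rotation": [0,5,0],"claw": 1}

```text
clock: 28.3
ee_pos: [0.5521, 0.1041, 0.1059]
orientation: [-89.9, -0.3, -95.2]
ft_force: [-6.2, -0.8, 18.1]
gripper_width: 0.091
```

```bash
python3 -c "
from h import *
plan([(.5515,.105,.105,0)])"
```

```text
t 28.3 tcp [0.5521 0.1041 0.1059] jaw -5.15 tilt 0.26 F [-6.2 -0.8 18.1] M [-0.2   1.38  0.14] w 7.8 j [ -0.8  10.9 107.1  -0.3  61.9   4.5]
[-0.0009, 0.0009, -0.0007] [-0.1, -5.2, 0.3]
```

servo_tool:
  deltas:
    - {"travel": [0,0.002,0],"rotation": [0,1,0],"claw": 1}
    - {"travel": [0,0.002,0],"rotation": [0,2,0],"claw": 1}
    - {"travel": [0,0.002,0],"rotation": [0,3,0],"claw": 1}
    - {"travel": [0,0.002,0],"rotation": [0,4,0],"claw": 1}
    - {"travel": [0,0.002,0],"rotation": [0,4,0],"claw": 1}
    - {"travel": [0,0.002,0],"rotation": [0,4,0],"claw": 1}
    - {"travel": [0,0.002,0],"rotation": [0,4,0],"claw": 1}
    - {"travel": [0,0.002,0],"rotation": [0,4,0],"claw": 1}

```text
clock: 29.3
ee_pos: [0.552, 0.1041, 0.1059]
orientation: [-90.0, -0.3, -99.1]
ft_force: [-6.2, 0.7, 17.0]
gripper_width: 0.09
```

```bash
python3 -c "
from h import *
plan([(.5515,.105,.105,0)])
c=viewer.capture('side')
crop(c,270,235,330,285,12,'pics/s20.png')
c=viewer.capture('top');cv2.imwrite('pics/t20.png',c['img'][:,:,::-1])"
```

```text
t 29.3 tcp [0.552  0.1041 0.1059] jaw -9.05 tilt 0.3 F [-6.2  0.7 17. ] M [0.   1.15 0.48] w 7.7 j [ -0.7  10.9 107.1  -0.3  62.    8.5]
[-0.0008, 0.0009, -0.0007] [-0.0, -9.1, 0.3]
```

View pics/s20.png

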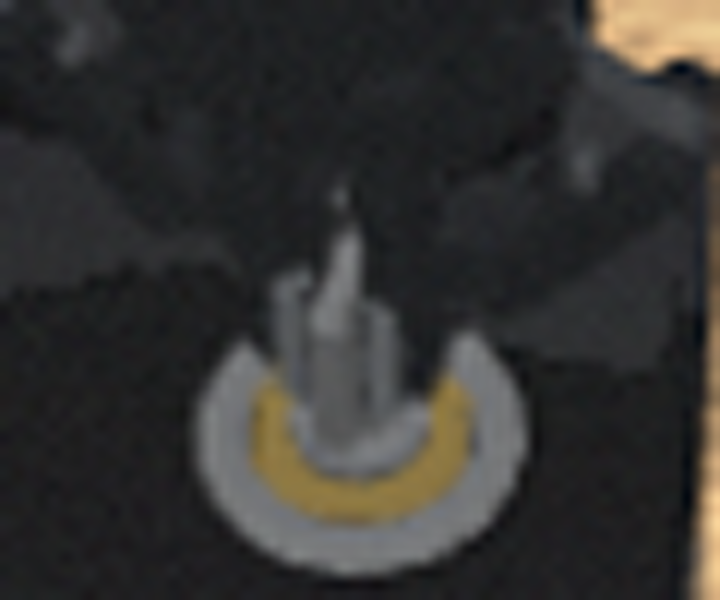

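Mz jumped to 0.48 N m, so the stop is reached. The collar is seated and the bow is held. Checking the rest of the scene before handing in.

```bash
python3 -c "
from h import *
o=robot.get_obs();print(o['clock'],o['ft_force'].round(1),o['ft_torque'].round(2),o['ee_pos'].round(4),o['orientation'].round(1))
c=viewer.capture('side');cv2.imwrite('pics/s21.png',c['img'][:,:,::-1])"
```

```text
29.4 [-5.9  0.2 17.5] [-0.04  1.16  0.46] [0.552  0.1041 0.1059] [-90.   -0.3 -99. ]
```

View pics/s21.png

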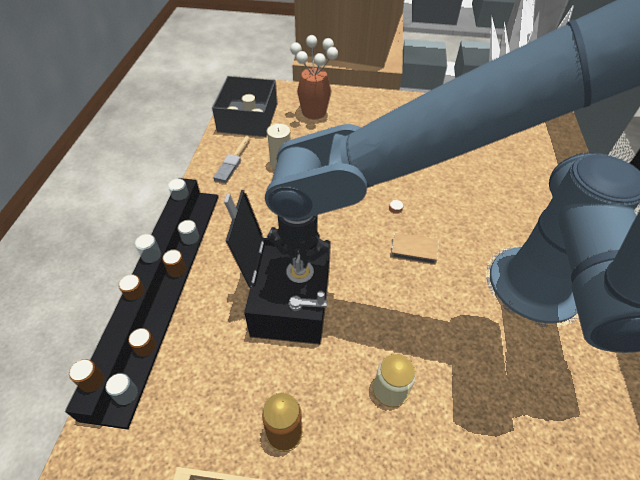

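View pics/t20.png

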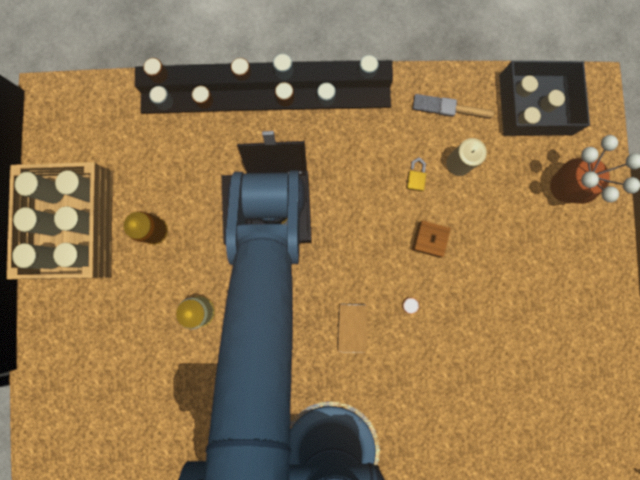

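Lid open (243,235), latch clear (305,302), lanterns and pillar standing, key held at the stop. Handing in.

```bash
python3 -c "
from rig import robot
print(robot.job_done())"
```

```text
the job is handed in; nothing more can be done
None
```

I swung the latch clear and opened the lid until it leaned back past upright. Then I pressed the key past both pins until the collar was home, turned it clockwise to the stop, and handed in at about 29.4 s, still gripping it. The hand-in gave no verdict.

**Last checks that agreed:**
- **Key home:** tool height stayed at 0.1058–0.106 m while the push rose from 23 to 35 N. That matches the predicted 0.106 m for a seated collar.
- **Plug at the stop:** the gripper turned about 101° in all. In the last 4° the turning moment jumped from 0.14 to 0.46–0.48 N m, well above the spring's 0.1 N m. The extra angle beyond the 86° stop is most likely blade play and give in the grip.
- **Hold:** grip force set to 100 N, the tool within 0.3° of vertical, about 17 N still pressing down.
- **Scene:** in the last pictures the lid stands open, the latch is clear, and both lanterns and the pillar candle are upright.

**Checks that disagreed or were unclear:**
- **Keyhole position:** the two cameras differed by about 1–2 mm in y. The chamfer took this up.
- **Side force at the first pin:** the key stuck there at 30 N down and 11 N sideways until I shifted it about 3 mm in x and twisted it slightly.
- **Collar in the picture:** its outline fell between the "home" and "4 mm up" overlays, so I judged seating by force and height rather than the image.

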